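# Refit a flanged roller and its axle pin

## Task

Take the end (lowest) flanged roller from the sloped track, so that the next one rolls down to the stop, and set it down in the cradle of the grey two-cheeked bracket without dropping it in. Then take the axle pin by its black handle from its rest and thread it, entering through the right-hand cheek (the one nearer the axle's rest), through that cheek, the roller and the far cheek until the handle's collar sits against the near cheek, and let go. Leave the other two rollers in the track and do not disturb the bottles and the tape.

Things in the scene. Friction and masses are not known exactly. Their poses are not given: they have to be found in the camera images.
- roller_end_center (a point): centre of the grey plastic flanged roller (a bobbin, 90 g) that lies lowest on the track, against its stop; 60 mm long, flanges 64 mm in diameter and 5 mm thick at both ends, core between them 28 mm in diameter and 50 mm long (grip the core from above between the flanges), through bore 17 mm in diameter; the axis of rotation is its own y; x and z turn with it as it rolls
- roller_next_center (a point): centre of the second roller, same in shape, lying behind the first one on the track, flanges touching (so 36 mm are free between the cores); the axis of rotation is its own y; x and z turn with it as it rolls
- roller_third_center (a point): centre of the third, same roller, behind the second; the axis of rotation is its own y; x and z turn with it as it rolls
- track_stop_seat (a point): fixed point of the aluminium gravity track: where the centre of a roller is when it rests against the stop at the low end; x points level uphill along the track, y across it (parallel to the rollers' axes), z up
- track: the aluminium gravity track (fixed, may stand turned), origin under its middle, x uphill. It rises by 12 degrees; two rails carry the flanges; side guides 34 mm either side of its middle line end 8 mm below the rollers' axis; two stop posts in front of the flanges only end 4 mm above the end roller's axis. Beside the end roller's core stands nothing but the next roller
- bracket_axis (a point): middle of the grey bracket's hole axis, 60 mm above the bench; y along the hole axis, away from the right-hand cheek, z up. Two upright cheeks, 64 mm wide and 76 mm high: right-hand one from y = -42 to -34 mm, far one from +34 to +42 mm, each with a 15 mm through hole at x = 0, z = 0. The axle enters from the y = -42 mm side and moves along +y
- bracket: the grey bracket (fixed, may stand turned), origin under its middle on the bench, axes as bracket_axis. Between the cheeks a V cradle carries a roller by its flanges with its bore on the hole axis within 1 mm; the roller has 4 mm of play either way along y. The cradle stands under the flanges only (|y| > 24 mm); below the core is only the base plate, its top 8 mm high
- axle_grip (a point): middle of the black round handle of the axle pin (90 g), 22 mm in diameter and 50 mm long; y points along the pin to its nose. In front of the handle a 26 mm collar, 5 mm thick, its flat face (shoulder) 30 mm from this point; then the steel shaft, 12 mm in diameter, 110 mm long, its last 12 mm tapering to 7 mm
- rest: low aluminium rest (fixed, 60 x 110 mm, 33 mm high), origin under its middle, y toward the axle's nose. The axle's shaft starts lying level in its two V notches, 32 mm above the bench, nose to the left, handle overhanging the rest's end over the bare bench; lift the axle straight up. Mind the 0.2 m high ice bucket behind
- axle_shoulder (a point): centre of the axle's shoulder face, on its axis; same axes. Home when it is against the outer face of the right-hand cheek
- axle_nose (a point): centre of the axle's nose, 110 mm ahead of the shoulder; same axes
- bottle_large: bystander: closed reagent bottle 56 mm in diameter, 103 mm high, loose; origin at the centre of its underside
- bottle_mid: bystander: closed reagent bottle 48 mm in diameter, 89 mm high, loose; origin at the centre of its underside
- bottle_slim: bystander: slim reagent bottle 34 mm in diameter, 68 mm high, loose; origin at the centre of its underside
- tape_roll: bystander: roll of tape lying flat, 62 mm in diameter, 18 mm high, loose; origin at the centre of its underside
- roller_end: the end roller itself; origin as roller_end_center
- roller_next: the second roller; origin as its centre point
- roller_third: the third roller; origin as its centre point
- axle: the axle pin itself; origin in the centre of its shoulder face

How it is judged:
By the outcome, as a careful person would: the job done as asked, in the order asked, and still so for the second after the job is handed in, with the robot touching nothing.
It also fails if it takes over 64 s, if anything falls off the work surface, if the arm or the gripper's body presses on something with over 40 N, if the wrist force passes 120 N, or if a joint passes its speed limit or range.

## Robot

A 6-joint arm with a two-finger parallel gripper is mounted at the origin on a cart in front of the work surface, level with it; the furniture and walls round the work are solid. World frame = base frame: x ahead of the robot, y to its left, z up, the work surface at z = 0. Lengths are in m, angles in rad, forces in N, time in s.
With the tool pointing down it reaches from about 0.325 to 0.9 m from the base axis. Payload 3.5 kg.
Tool frame: the origin (TCP) lies midway between the tips of the shut fingers; the grasp point (between the pads) lies env.grip_point_offset behind it (env.grip_point_offset is the distance from the TCP to the grasp point, in m); z points along the fingers, y is the line along which they close (so a half turn about z gives the same grasp; the last joint's range is limited). The gripper opens to 85 mm and grips with 20 to 120 N. Pads are 22 mm wide; open, the fingers measure 114 mm over their backs; the gripper's body (76 mm by 85 mm) begins 54 mm behind the grasp point. The pads swing forward as they close: fully open they stand 13 mm farther back than shut.
Start: joints at [-1.399, 0.276, -0.026, 1.268, 0, 1.467], TCP at [0.17, -0.602, 0.197] pointing down, gripper open.
Joint ranges: [-3.12, 3.12], [-0.85, 1.88], [-1.08, 1.24], [-1.95, 2.15], [-1.57, 1.53], [-3.14, 3.14]. Speed limits (rad/s): [2.57, 2.57, 3.14, 3.14, 3.14, 3.14].

## Interface

Orientations are given as a unit quaternion [w, x, y, z].
In Python, from station import sensors, vision, env gives the robot as it stands. The module is installed in compiled form; this text tells all that it offers.
- The arm moves only by the shell command python3 -m crank 'ROWS' [OPENING] [FORCE]. ROWS is JSON, a list of rows, each an object of numbers: "tx", "ty", "tz": the shift along the world's x, y, z in cm; "rx", "ry", "rz": the turn, a rotation vector about the world's x, y, z in degrees. In form: [{"tx": .., "ty": .., "tz": .., "rx": .., "ry": .., "rz": ..}, ...]. A call has 1 to 10 rows; each row is the pose to reach, as a shift and turn from the pose commanded when the call began; what a row does not reach only later rows make up. A row lasts 1/10 s, in which the tool goes at most 50 mm and 8.59 degrees, less where a joint would pass 70% of its speed; a pose out of reach is approached as far as the arm can. A call with a gripper value outside its range is refused whole. OPENING is the finger opening in cm, from 0 to 8.54, set as the call begins (- or left out, the last holds). The fingers move at their own pace and stop on an object; FORCE is the grip in N (left out, the last holds). Time passes only in rows, so rows that repeat a pose let the fingers close. It gives the time, the measured TCP pose, the force, the opening and the grip force at its end, in the units of the state.
- sensors.observe(): the state, without advancing time (a new reading comes with each control period).
- vision.snapshot(name): name is "side" or "top" or "wrist"; returns the picture (400x640x3 uint8, blue, green, red); there is no depth.
- vision.camera_model(name): a dict with "intrinsics" (3x3 intrinsics, pixels), "world_to_cam" (4x4, takes a point from world to camera coordinates). Camera axes: x right, y up, looking along -z (the intrinsics and any distortion apply to the point x, -y, -z); pixel columns grow to the right and rows downward; lengths in m; the calibration is good to about 2 mm. The wrist camera is an equidistant fisheye: a pixel r from the principal point sees the ray r / f radians off the axis. A picture is of the moment at which its call begins: read the wrist's pose just before it. camera_model takes no time and is no camera call; for the wrist camera it gives the pose at the moment of the call.
- env.job_done(): hands the job in; it is judged then, once.
The state is a dict: "clock": time; "joint_positions": joint angles; "qd": joint speeds; "joint_efforts": joint torques, N m; "eef_pos": TCP position; "tool_rot": TCP orientation; "force": force on the tool from outside, world axes, zero at the start; "moment": the same for the moment, N m; "finger_gap": finger opening in m; "grasp_force": force on a finger pad.
Only numpy, scipy, OpenCV 4.12 (cv2) and the standard library are available. Lean on these libraries where they do the work, as an engineer would, in place of code of your own. Each camera call takes 0.05 s, during which the arm holds its last target. There are 200 camera calls.

## Working session

There is one attempt and no reset: what is moved stays moved. The work goes in short steps, Python scripts to look and compute and a shell command to move; the robot and the scene stay as the last step left them, time stands still between calls to the robot, and variables do not carry over. Pictures are saved under pics/ and viewed, at most 10 in all, crops included, and the job is handed in when it is done.

```bash
mkdir -p pics; ls
python3 - <<'E'
from station import sensors, vision, env
import cv2
s=sensors.observe();print(s);print(env.grip_point_offset)
for n in("top","side"):
    cv2.imwrite(f"pics/{n}0.png",vision.snapshot(n));m=vision.camera_model(n);print(n,m)
E
```

```text
pics
{'clock': 0.0, 'joint_positions': array([-1.39940733e+00,  2.77143887e-01, -2.78815696e-02,  1.26799854e+00,
        9.24519575e-06,  1.46742722e+00]), 'qd': array([-0.00099165,  0.0012592 ,  0.00108867,  0.00037571, -0.00038385,
       -0.00115721]), 'joint_efforts': array([-5.55056831e-04, -4.45510054e+01,  2.95202082e+01,  1.63714075e-02,
       -1.17000291e-04,  1.24013823e-05]), 'eef_pos': array([ 0.16943703, -0.60070867,  0.1955527 ]), 'tool_rot': array([-1.11334604e-03,  9.90577716e-01,  1.36947243e-01, -3.32541770e-05]), 'force': array([ 0.53717935, -0.14681676,  0.39758717]), 'moment': array([ 0.04198083, -0.02601982,  0.03403866]), 'grasp_force': 0.0, 'finger_gap': 0.08524499093914717}
0.0187
top {'intrinsics': array([[363.30037954,   0.        , 315.94833932],
       [  0.        , 363.30037954, 191.28003353],
       [  0.        ,   0.        ,   1.        ]]), 'world_to_cam': array([[ 8.65663854e-04, -9.99980388e-01,  6.20281962e-03,
        -1.72263237e-01],
       [ 9.89810594e-01,  1.74003257e-03,  1.42379634e-01,
        -5.46289522e-01],
       [-1.42387635e-01,  6.01636367e-03,  9.89792688e-01,
        -8.79938988e-01],
       [ 0.00000000e+00,  0.00000000e+00,  0.00000000e+00,
         1.00000000e+00]])}
side {'intrinsics': array([[418.01717307,   0.        , 309.03066292],
       [  0.        , 418.01717307, 200.31178671],
       [  0.        ,   0.        ,   1.        ]]), 'world_to_cam': array([[ 0.99981696, -0.01894396, -0.00267676, -0.5497528 ],
       [ 0.01323131,  0.58359049,  0.81194032, -0.0087764 ],
       [-0.01381924, -0.81182712,  0.58373432, -1.11821672],
       [ 0.        ,  0.        ,  0.        ,  1.        ]])}
```

View pics/top0.png

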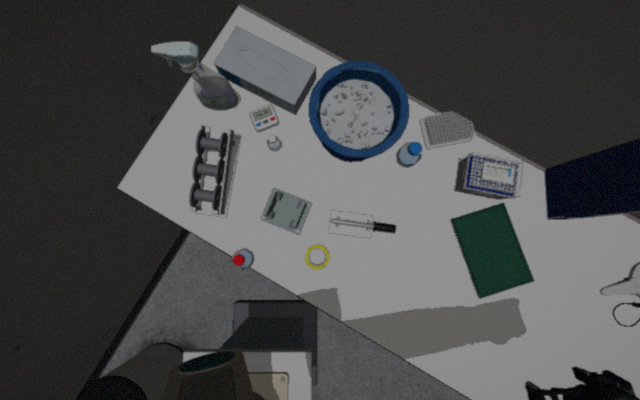

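View pics/side0.png

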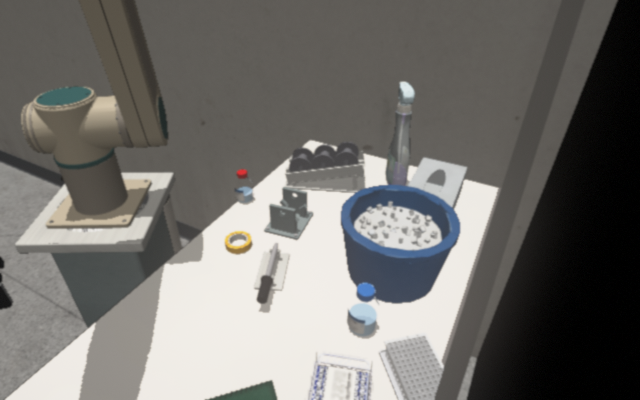

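The top view shows the track with three rollers at about (208,143), (208,170), (207,196), the bracket at (286,211) and the axle on its rest, with the handle at about (384,228). The bottles are at (242,258), (273,142) and (410,152), and the tape is at (317,257). I'll look closer at these.

Run:
```python
import cv2,numpy as np
t=cv2.imread("pics/top0.png");s=cv2.imread("pics/side0.png")
def up(im,x0,y0,x1,y1,k):
    c=cv2.resize(im[y0:y1,x0:x1],None,fx=k,fy=k,interpolation=cv2.INTER_CUBIC)
    c=cv2.convertScaleAbs(c,alpha=1.3)
    for x in range((x0//10+1)*10,x1,10):
        cv2.line(c,((x-x0)*k,0),((x-x0)*k,6),(0,0,255),1)
        if x%20==0:cv2.putText(c,str(x),((x-x0)*k-10,16),0,.35,(0,0,255),1)
    for y in range((y0//10+1)*10,y1,10):
        cv2.line(c,(0,(y-y0)*k),(6,(y-y0)*k),(0,0,255),1)
        if y%20==0:cv2.putText(c,str(y),(8,(y-y0)*k+4),0,.35,(0,0,255),1)
    return c
cv2.imwrite("pics/tc.png",up(t,185,120,405,270,3)[:, :800] if 0 else cv2.resize(up(t,185,120,405,270,4),(800,545)))
cv2.imwrite("pics/sc.png",up(s,220,130,380,310,3))
```

```text
(no output)
```

View pics/tc.png

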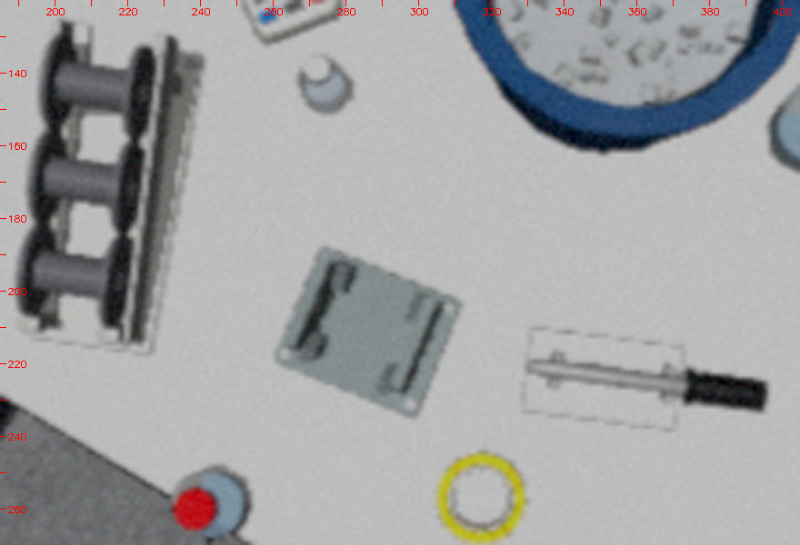

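View pics/sc.png

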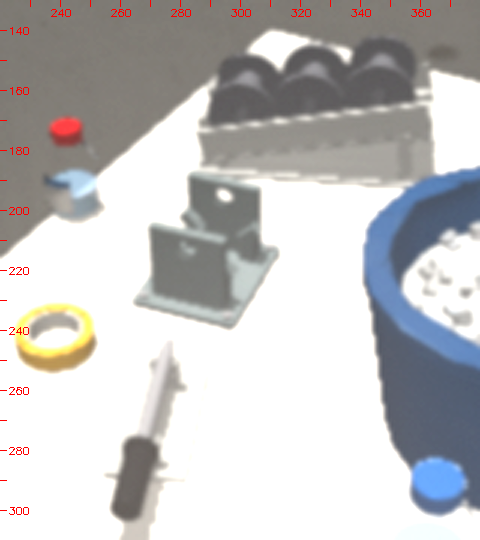

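The crops agree: the end roller is the one nearest the robot (low x). In the top view its core is centred near (205.6,195.7). The bracket plate corners are at crop (325,247), (462,303), (415,417) and (276,358). The axle nose is at crop (528,367) and the handle end at (766,393). Next I compute positions.

```bash
cat > h.py <<'E'
import numpy as np, cv2
from station import sensors, vision, env
def ray(n,u,v,m=None):
    m=m or vision.camera_model(n);K=m["intrinsics"];W=m["world_to_cam"];R=W[:3,:3];c=-R.T@W[:3,3]
    a=np.array([(u-K[0,2])/K[0,0],(v-K[1,2])/K[1,1]])
    if n=="wrist":
        r=np.hypot(*a);d=np.array([*(a/r*np.sin(r)),np.cos(r)]) if r>0 else np.array([0,0,1.])
    else: d=np.array([*a,1.])
    return c,R.T@(d*[1,-1,-1])
def at(n,u,v,z,m=None):
    c,d=ray(n,u,v,m);return c+d*(z-c[2])/d[2]
def tri(*rs):
    A=0;b=0
    for c,d in rs:
        d=d/np.linalg.norm(d);P=np.eye(3)-np.outer(d,d);A=A+P;b=b+P@c
    return np.linalg.solve(A,b)
def proj(n,p,m=None):
    m=m or vision.camera_model(n);K=m["intrinsics"];W=m["world_to_cam"]
    q=(W[:3,:3]@np.asarray(p)+W[:3,3])*[1,-1,-1]
    if n=="wrist":
        r=np.hypot(q[0],q[1]);th=np.arctan2(r,q[2]);a=q[:2]/r*th
    else:a=q[:2]/q[2]
    return K[:2,:2]@a+K[:2,2]
E
python3 - <<'E'
from h import *
np.set_printoptions(precision=4,suppress=True)
T=lambda x,y:(185+x/3.636,120+y/3.633)
S=lambda x,y:(220+x/3,130+y/3)
c=[at("top",*T(*p),.008) for p in[(325,247),(462,303),(415,417),(276,358)]]
print("bracket",np.mean(c,0),[np.linalg.norm(c[i]-c[i-1])for i in range(4)])
e=[c[1]-c[0],c[2]-c[3],c[0]-c[3],c[1]-c[2]];print([np.degrees(np.arctan2(v[1],v[0]))for v in e])
a=[at("top",*T(*p),.032) for p in[(528,367),(686,384),(766,393)]]
print("axle",a,np.linalg.norm(a[0]-a[1]),np.linalg.norm(a[0]-a[2]))
v=a[0]-a[2];print(np.degrees(np.arctan2(v[1],v[0])))
# side axle
b=[at("side",*S(*p),.032) for p in[(168,343),(127,515)]];print("side axle",b)
for z in(.06,.07,.08,.09):print(z,at("top",*T(75,275),z),at("top",*T(88,183),z),at("top",*T(97,87),z))
for n in("top","side"):print(n,ray(n,0,0)[0])
for nm,p in dict(bl=(.0,0)).items():pass
E
```

```text
bracket [ 0.499  -0.0956  0.008 ] [np.float64(0.08679386878108555), np.float64(0.10679657438985256), np.float64(0.08773678060410138), np.float64(0.10763415300839647)]
[np.float64(-112.26429704612573), np.float64(-112.76745535709), np.float64(-22.69697960292874), np.float64(-22.14806192817515)]
axle [array([ 0.4719, -0.2077,  0.032 ]), array([ 0.4602, -0.3172,  0.032 ]), array([ 0.4541, -0.3725,  0.032 ])] 0.11011733272198054 0.16580216307810428
83.83844513303646
side axle [array([ 0.472 , -0.2091,  0.032 ]), array([ 0.4532, -0.3733,  0.032 ])]
0.06 [0.5321 0.1006 0.06  ] [0.5957 0.0945 0.06  ] [0.6635 0.0911 0.06  ]
0.07 [0.5308 0.0976 0.07  ] [0.5937 0.0916 0.07  ] [0.6607 0.0883 0.07  ]
0.08 [0.5295 0.0946 0.08  ] [0.5917 0.0886 0.08  ] [0.6579 0.0854 0.08  ]
0.09 [0.5282 0.0916 0.09  ] [0.5897 0.0857 0.09  ] [0.6551 0.0825 0.09  ]
top [ 0.4156 -0.166   0.9498]
side [ 0.5343 -0.9131  0.6584]
```

```bash
python3 -m crank '[{"tx":18,"ty":34,"tz":6,"rz":34},{"tx":36,"ty":69,"tz":6,"rz":68},{"tx":36,"ty":69,"tz":6,"rz":68},{"tx":36,"ty":69,"tz":6,"rz":68},{"tx":36,"ty":69,"tz":6,"rz":68},{"tx":36,"ty":69,"tz":6,"rz":68},{"tx":36,"ty":69,"tz":6,"rz":68},{"tx":36,"ty":69,"tz":6,"rz":68},{"tx":36,"ty":69,"tz":6,"rz":68},{"tx":36,"ty":69,"tz":6,"rz":68}]' 5.2 40
python3 - <<'E'
from h import *
s=sensors.observe();print(s["clock"],s["eef_pos"],s["tool_rot"],s["joint_positions"])
m=vision.camera_model("wrist");R=m["world_to_cam"][:3,:3];print(-R.T@m["world_to_cam"][:3,3],R,m["intrinsics"])
E
```

```text
0.1 [ 0.16941941 -0.60076174  0.19564036] [-1.04990462e-03  9.90579537e-01  1.36934572e-01 -4.65753224e-05] [-1.39943361e+00  2.77089333e-01 -2.77674195e-02  1.26804134e+00
 -2.17244519e-05  1.46742658e+00]
[ 0.24709595 -0.57941944  0.37338244] [[ 0.27162643 -0.96239886 -0.00274189]
 [ 0.91299638  0.25858214 -0.31555171]
 [ 0.30439561  0.08320885  0.94890442]] [[309.70691629   0.         316.61800361]
 [  0.         309.70691629 201.33082484]
 [  0.           0.           1.        ]]schema error: expected keys tx, ty, tz, rx, ry, rz
```

```bash
python3 -m crank '[{"tx":18,"ty":34,"tz":6,"rx":0,"ry":0,"rz":34},{"tx":36,"ty":69,"tz":6,"rx":0,"ry":0,"rz":68},{"tx":36,"ty":69,"tz":6,"rx":0,"ry":0,"rz":68},{"tx":36,"ty":69,"tz":6,"rx":0,"ry":0,"rz":68},{"tx":36,"ty":69,"tz":6,"rx":0,"ry":0,"rz":68},{"tx":36,"ty":69,"tz":6,"rx":0,"ry":0,"rz":68},{"tx":36,"ty":69,"tz":6,"rx":0,"ry":0,"rz":68},{"tx":36,"ty":69,"tz":6,"rx":0,"ry":0,"rz":68},{"tx":36,"ty":69,"tz":6,"rx":0,"ry":0,"rz":68},{"tx":36,"ty":69,"tz":6,"rx":0,"ry":0,"rz":68}]' 5.2 40
```

```text
clock: 1.1
eef_pos: [0.4004, -0.1578, 0.2366]
tool_rot: [0.0, 0.745, 0.667, 0.0]
force: [0.7, 0.1, 0.4]
finger_gap: 0.052
grasp_force: 0.0
```

```bash
python3 -m crank '[{"tx":13,"ty":19,"tz":1,"rx":0,"ry":0,"rz":0},{"tx":13,"ty":19,"tz":1,"rx":0,"ry":0,"rz":0},{"tx":13,"ty":19,"tz":1,"rx":0,"ry":0,"rz":0},{"tx":13,"ty":19,"tz":1,"rx":0,"ry":0,"rz":0},{"tx":13,"ty":19,"tz":1,"rx":0,"ry":0,"rz":0},{"tx":13,"ty":19,"tz":1,"rx":0,"ry":0,"rz":0},{"tx":13,"ty":19,"tz":1,"rx":0,"ry":0,"rz":0}]'
python3 - <<'E'
from h import *
import pickle
m=vision.camera_model("wrist");im=vision.snapshot("wrist");pickle.dump(m,open("w1.pkl","wb"));cv2.imwrite("pics/w1.png",im)
cv2.imwrite("pics/w1v.png",cv2.resize(im,(800,500),interpolation=cv2.INTER_CUBIC))
E
```

```text
clock: 1.8
eef_pos: [0.5297, 0.0305, 0.2459]
tool_rot: [-0.0, 0.744, 0.668, -0.001]
force: [0.1, -0.6, 0.0]
finger_gap: 0.0521
grasp_force: 0.0
```

View pics/w1v.png

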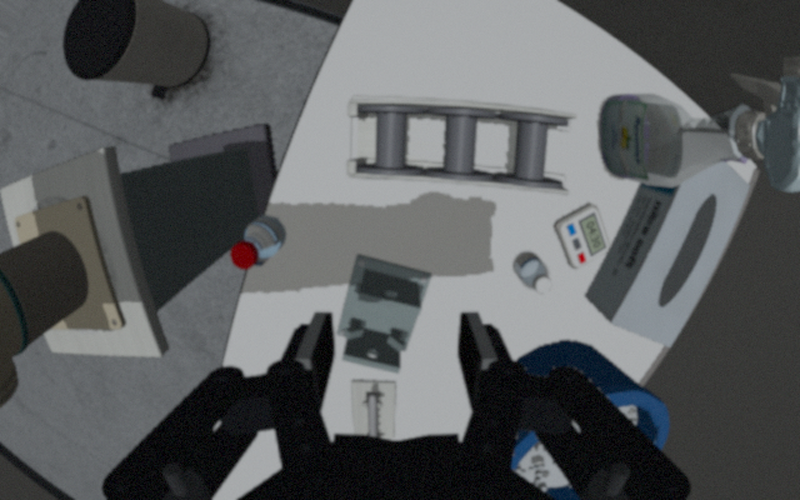

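The wrist view shows the three cores at about view (391,138), (460,140) and (530,149), and the bracket at (385,312). I'll enlarge the track.

Run:
```python
import cv2
im=cv2.imread("pics/w1.png");a=cv2.resize(im[70:160,272:462],None,fx=4.2,fy=4.2,interpolation=cv2.INTER_CUBIC)
t=cv2.imread("pics/side0.png")[136:200,280:375];b=cv2.resize(t,None,fx=3.2,fy=3.2,interpolation=cv2.INTER_CUBIC)
t=cv2.imread("pics/w1.png")[198:303,262:350];c=cv2.resize(t,None,fx=2,fy=2,interpolation=cv2.INTER_CUBIC)
import numpy as np
o=np.zeros((600,798,3),np.uint8);o[:378]=a;o[385:385+b.shape[0],:b.shape[1]]=b;o[385:385+c.shape[0],400:400+c.shape[1]]=c
print(b.shape,c.shape);cv2.imwrite("pics/w1c.png",cv2.convertScaleAbs(o,alpha=1.4,beta=15))
```

```text
(205, 304, 3) (210, 176, 3)
```

View pics/w1c.png

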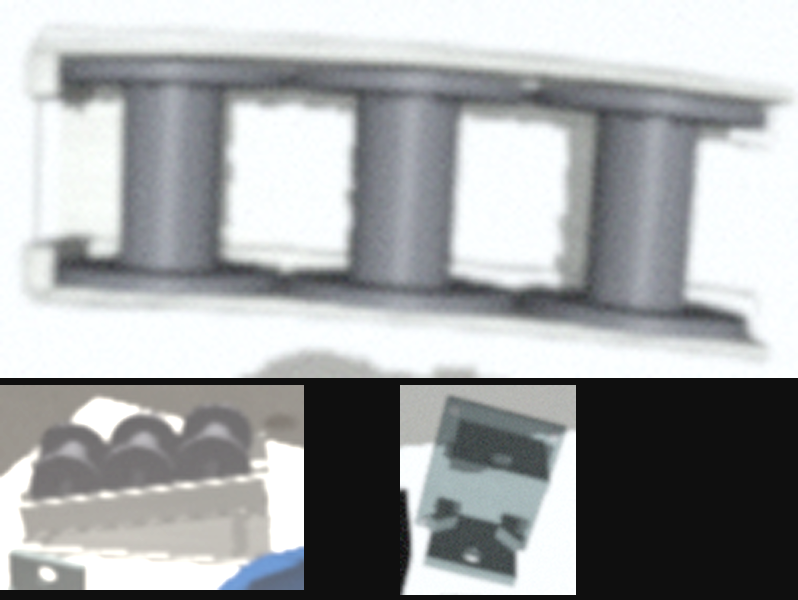

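Run:
```python
from h import *
import pickle
from scipy.optimize import least_squares
np.set_printoptions(precision=4,suppress=True)
m=pickle.load(open("w1.pkl","rb"));mt=vision.camera_model("top")
Wp=lambda x,y:np.array([272+x/4.2,70+y/4.2]);T=lambda x,y:np.array([185+x/3.636,120+y/3.633])
ends=[((172,85),(168,268)),((408,92),(400,283)),((646,118),(640,302))]
tops=[(75,275),(88,183),(97,87)]
def f(p):
    x,y,z,a=p;r=[];ux=np.array([np.cos(a),np.sin(a),0]);uy=np.array([-ux[1],ux[0],0]);s=np.radians(12)
    for i in range(3):
        c=np.array([x,y,z])+i*.064*(np.cos(s)*ux+[0,0,np.sin(s)])
        for e,sg in zip(ends[i],(1,-1)):
            r+=list(proj("wrist",c+sg*.025*uy+[0,0,.008],m)-Wp(*e))
        r+=list(proj("top",c+[0,0,.005]+.0025*uy,mt)-T(*tops[i]))
    return r
o=least_squares(f,[.53,.095,.08,-.1]);print(o.x,np.degrees(o.x[3]));print(np.array(o.fun).reshape(3,6))
# bracket in wrist: corners z=.008 (crop 2x at 262,198; paste at 400,385)
C=lambda x,y:(262+(x-400)/2,198+(y-385)/2)
for n,p,z in(("holes far",(502,459),.060),("near",(472,556),.060),("cheek top near L",(428,565),.076),("near R",(516,582),.076),):print(n,at("wrist",*C(*p),z,m))
b=np.array([.499,-.0956,.06]);a=np.radians(67.5);u=np.array([np.cos(a),np.sin(a),0])
q=lambda n,p:proj(n,p,m if n=="wrist" else None)
for n in("wrist","side"):print(n,[q(n,b+u*k) for k in(-.034,-.042,.034,.042)])
print("meas wrist near",C(472,556),"far",C(502,459),"side near",(220+188/3,130+245/3),"far",(220+223/3,130+193/3))
```

```text
[ 0.5316  0.0995  0.0541 -0.1354] -7.756418611688847
[[ 0.3139  0.7047  0.1213 -0.1574 -0.4636  0.1299]
 [ 0.2917  1.199  -0.0104 -0.4    -1.0757 -0.2898]
 [ 0.6095 -0.348  -1.2407 -0.0785 -0.5591  0.1429]]
holes far [ 0.5149 -0.054   0.06  ]
near [ 0.4857 -0.1264  0.06  ]
cheek top near L [ 0.4572 -0.1207  0.076 ]
near R [ 0.515  -0.1404  0.076 ]
wrist [array([298.2943, 283.8491]), array([296.8525, 288.3113]), array([311.6798, 242.2332]), array([313.3854, 236.9059])]
side [array([282.9331, 212.0681]), array([281.5274, 213.9962]), array([294.2211, 196.5852]), array([295.4761, 194.8638])]
meas wrist near (298.0, 283.5) far (313.0, 235.0) side near (282.6666666666667, 211.66666666666669) far (294.3333333333333, 194.33333333333331)
```

Run:
```python
from h import *
import pickle
m=pickle.load(open("w1.pkl","rb"));ims=cv2.imread("pics/side0.png");imw=cv2.imread("pics/w1.png")
a=np.radians(-7.75);ux=np.array([np.cos(a),np.sin(a),0]);uy=np.array([-ux[1],ux[0],0]);s=np.radians(12);t=np.linspace(0,2*np.pi,60)
out=[]
for n,im,box,k in(("side",ims,(280,130,380,200),5),("wrist",imw,(270,70,465,160),4)):
    x0,y0,x1,y1=box;o=cv2.resize(im[y0:y1,x0:x1],None,fx=k,fy=k,interpolation=cv2.INTER_CUBIC);o=cv2.convertScaleAbs(o,alpha=1.4,beta=20)
    for z0,col in((.0541,(0,0,255)),(.064,(0,200,0))):
      for i in range(3):
        c=np.array([.5316,.0995,z0])+i*.064*(np.cos(s)*ux+[0,0,np.sin(s)])
        for yy in(-.03,.03) :
            P=[(proj(n,c+yy*uy+.032*(np.cos(q)*ux+np.sin(q)*np.array([0,0,1])),m if n=="wrist" else None)-[x0-.5+.5,y0])*k for q in t]
            cv2.polylines(o,[np.int32(P)],True,col,1)
    out.append(o)
w=max(o.shape[1] for o in out);out=[cv2.copyMakeBorder(o,0,0,0,w-o.shape[1],0) for o in out]
r=np.vstack(out);r=cv2.resize(r,None,fx=min(1,600/r.shape[0]),fy=min(1,600/r.shape[0]));print(r.shape);cv2.imwrite("pics/ov.png",r)
```

```text
(600, 659, 3)
```

View pics/ov.png

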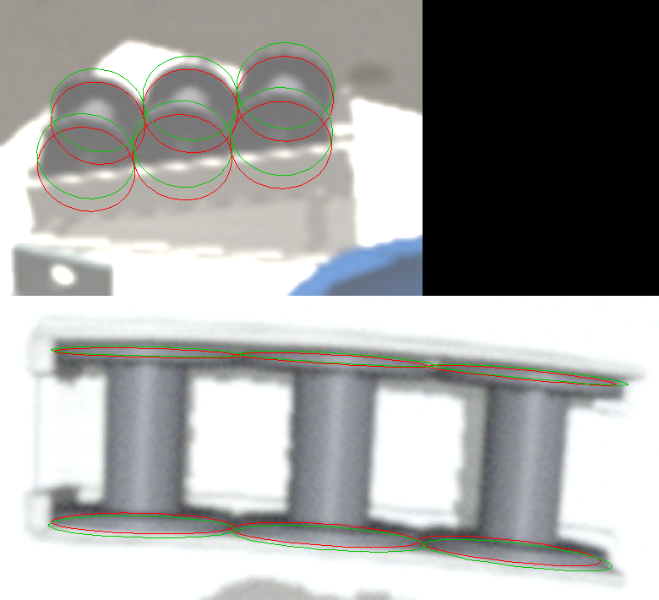

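The overlay shows the fit is good in plan: the wrist outlines match the flanges within about 1 mm. The axis height is about 0.056. I'll move above the end roller and then descend.

```bash
python3 -m crank '[{"tx":0.2,"ty":4,"tz":-4,"rx":0,"ry":0,"rz":-1.6},{"tx":0.2,"ty":6.9,"tz":-8,"rx":0,"ry":0,"rz":-1.6},{"tx":0.2,"ty":6.9,"tz":-11,"rx":0,"ry":0,"rz":-1.6},{"tx":0.2,"ty":6.9,"tz":-11,"rx":0,"ry":0,"rz":-1.6},{"tx":0.2,"ty":6.9,"tz":-11,"rx":0,"ry":0,"rz":-1.6}]'
python3 - <<'E'
from h import *
import pickle
np.set_printoptions(precision=4,suppress=True)
s=sensors.observe();print(s["eef_pos"],s["tool_rot"]);m=vision.camera_model("wrist");im=vision.snapshot("wrist");pickle.dump(m,open("w2.pkl","wb"));cv2.imwrite("pics/w2.png",im)
for k in (1,-1):print(proj("wrist",np.array([.5313,.099,.056])+k*.025*np.array([.135,.991,0])+[0,0,.008],m))
cv2.imwrite("pics/w2v.png",cv2.resize(im,(800,500)))
E
```

```text
clock: 2.35
eef_pos: [0.5313, 0.0979, 0.1367]
tool_rot: [-0.0, 0.754, 0.656, -0.001]
force: [0.1, -0.5, -0.4]
finger_gap: 0.0517
grasp_force: 0.0
[0.5313 0.0979 0.1367] [-0.0003  0.7544  0.6564 -0.0008]
[317.1396 168.5469]
[317.2818 224.6164]
```

View pics/w2v.png

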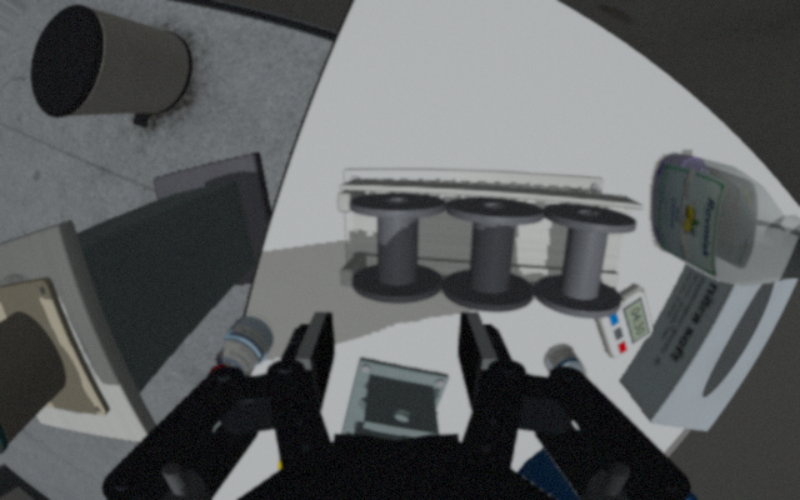

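The core is at view (397,213–268), centred between the fingers at x≈396, which matches the prediction. Descending.

```bash
python3 -m crank '[{"tx":0,"ty":0.1,"tz":-2,"rx":0,"ry":0,"rz":0},{"tx":0,"ty":0.1,"tz":-4,"rx":0,"ry":0,"rz":0},{"tx":0,"ty":0.1,"tz":-6,"rx":0,"ry":0,"rz":0},{"tx":0,"ty":0.1,"tz":-7.5,"rx":0,"ry":0,"rz":0},{"tx":0,"ty":0.1,"tz":-8.7,"rx":0,"ry":0,"rz":0},{"tx":0,"ty":0.1,"tz":-9.5,"rx":0,"ry":0,"rz":0},{"tx":0,"ty":0.1,"tz":-10,"rx":0,"ry":0,"rz":0},{"tx":0,"ty":0.1,"tz":-10,"rx":0,"ry":0,"rz":0},{"tx":0,"ty":0.1,"tz":-10,"rx":0,"ry":0,"rz":0}]'
python3 -m crank '[{"tx":0,"ty":0,"tz":0,"rx":0,"ry":0,"rz":0},{"tx":0,"ty":0,"tz":0,"rx":0,"ry":0,"rz":0},{"tx":0,"ty":0,"tz":0,"rx":0,"ry":0,"rz":0},{"tx":0,"ty":0,"tz":0,"rx":0,"ry":0,"rz":0},{"tx":0,"ty":0,"tz":0,"rx":0,"ry":0,"rz":0},{"tx":0,"ty":0,"tz":0,"rx":0,"ry":0,"rz":0},{"tx":0,"ty":0,"tz":0,"rx":0,"ry":0,"rz":0},{"tx":0,"ty":0,"tz":0,"rx":0,"ry":0,"rz":0}]' 2.2 40
```

```text
clock: 3.3
eef_pos: [0.5328, 0.1001, 0.0372]
tool_rot: [0.0, 0.754, 0.657, 0.0]
force: [0.2, 0.1, -0.3]
finger_gap: 0.0521
grasp_force: 0.0
clock: 4.1
eef_pos: [0.5321, 0.1001, 0.0366]
tool_rot: [-0.0, 0.754, 0.657, -0.0]
force: [-0.1, 0.6, -0.4]
finger_gap: 0.0216
grasp_force: 0.0
```

Run:
```python
from h import *
im=vision.snapshot("wrist");cv2.imwrite("pics/w3.png",im);s=vision.snapshot("side");cv2.imwrite("pics/s3.png",s)
a=cv2.resize(im[120:350,130:510],(760,460));b=cv2.resize(s[110:200,260:400],(218*1,140))
o=np.zeros((600,760,3),np.uint8);o[:460]=a;o[460:,:218]=b;cv2.imwrite("pics/w3v.png",cv2.convertScaleAbs(o,alpha=1.4))
```

```text
(no output)
```

View pics/w3v.png

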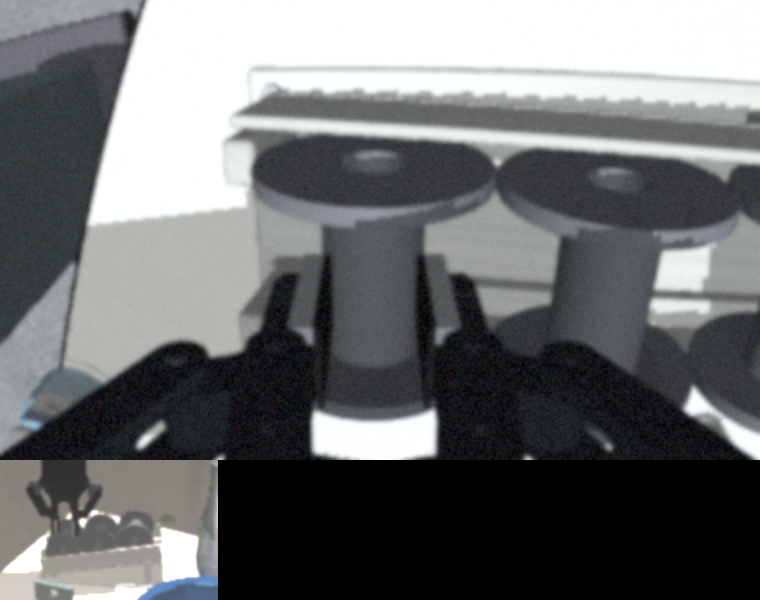

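The fingers straddle the core at view x≈325–425, one pad on each side, and the pads aren't tight yet. I'll close further.

```bash
python3 -m crank '[{"tx":0,"ty":0,"tz":0,"rx":0,"ry":0,"rz":0},{"tx":0,"ty":0,"tz":0,"rx":0,"ry":0,"rz":0},{"tx":0,"ty":0,"tz":0,"rx":0,"ry":0,"rz":0},{"tx":0,"ty":0,"tz":0,"rx":0,"ry":0,"rz":0}]' 1.2 25; python3 -m crank '[{"tx":0,"ty":0,"tz":0,"rx":0,"ry":0,"rz":0},{"tx":0,"ty":0,"tz":0,"rx":0,"ry":0,"rz":0}]'
```

```text
clock: 4.6
eef_pos: [0.532, 0.1001, 0.0366]
tool_rot: [-0.0, 0.754, 0.657, -0.0]
force: [-0.1, 0.6, 0.4]
finger_gap: 0.0162
grasp_force: 20.0
clock: 4.8
eef_pos: [0.532, 0.1002, 0.0366]
tool_rot: [-0.0, 0.754, 0.657, -0.0]
force: [-0.5, -0.1, 0.3]
finger_gap: 0.0163
grasp_force: 20.0
```

Run:
```python
from h import *
import pickle
np.set_printoptions(precision=1,suppress=True)
m=pickle.load(open("w2.pkl","rb"));a=np.radians(-7.9);u=np.array([np.cos(a),np.sin(a),0]);v=np.array([-u[1],u[0],0])
p=np.array([.5313,.0979,.1367])
print("obs w2 tip inner 264..370 row~252")
for dz in(0,.005,.01,.02,.03):print(dz,[proj("wrist",p+u*s*.026+v*.011+[0,0,dz],m) for s in(-1,1)])
m=vision.camera_model("wrist");p=np.array([.532,.1001,.0366])
print("w3 gap 21.6")
for dz in(0,.005,.01,.02,.03):print(dz,[proj("wrist",p+u*s*.0108+v*.011+[0,0,dz],m) for s in(-1,1)])
for z in(.056,.061,.066):
  c=np.array([.5313,.099,z]);print(z,"core silh",[proj("wrist",c+s*.014*u+v*.01,m) for s in(-1,1)],"rim L/R",[proj("wrist",c+s*.032*u+v*.03,m) for s in(-1,1)],"bore",proj("wrist",c+v*.03,m),"far rim top",proj("wrist",c+v*.03+[0,0,.032],m))
print("obs rim L",130+253/2,130+495/2,"bore",316,200.5,"rim bot row",120+222/2)
im=vision.snapshot("wrist")
for r in(250,258,266,274,282):print(r,im[r,270:365].max(1)[::2])
```

```text
obs w2 tip inner 264..370 row~252
0 [array([275.4, 217.7]), array([359.3, 217.8])]
0.005 [array([274.4, 220.7]), array([360.3, 220.8])]
0.01 [array([273.3, 223.9]), array([361.4, 223.9])]
0.02 [array([270.9, 230.7]), array([363.8, 230.8])]
0.03 [array([268.3, 238.3]), array([366.3, 238.4])]
w3 gap 21.6
0 [array([299.8, 217.9]), array([334.9, 218. ])]
0.005 [array([299.4, 220.9]), array([335.3, 221. ])]
0.01 [array([299. , 224.1]), array([335.8, 224.2])]
0.02 [array([298., 231.]), array([336.8, 231. ])]
0.03 [array([296.9, 238.6]), array([337.9, 238.7])]
0.056 core silh [array([291.5, 234.1]), array([341.3, 234.2])] rim L/R [array([257.7, 200.2]), array([375.2, 200.4])] bore [316.4 200.3] far rim top [316.3 222.9]
0.061 core silh [array([290.8, 237.8]), array([342. , 237.9])] rim L/R [array([256. , 203.1]), array([376.9, 203.3])] bore [316.4 203.2] far rim top [316.3 227.3]
0.066 core silh [array([290. , 241.8]), array([342.7, 241.9])] rim L/R [array([254.2, 206.2]), array([378.6, 206.4])] bore [316.4 206.4] far rim top [316.2 232.1]
obs rim L 256.5 377.5 bore 316 200.5 rim bot row 23
[... 156 characters left out ...]
64  67  86 111 115 111 116 113 115 117 114 115]
258 [67 67 56 33 21 17 21 33 59 64 63 63 58 43 19 28 53 65 65 68 67 67 71 67
 68 72 66 65 66 66 66 52 22 16 56 64 63 66 63 46 24 12 22 29 54 75 83 85]
266 [ 59  31  17  26  21  28  32  53  62  66  65  63  55  23  20  20  54  62
  65  67  67  75  68  69  68  68  67  65  68  60  64  37  15  24  42  60
  63  67  64  58  42  26  25  19  23  23  60 107]
274 [29 15 10 23 13 18 38 61 66 64 63 60 44 14 13 15 48 64 67 69 68 67 72 70
 68 68 68 65 64 65 63 43 22  1 19 52 67 61 67 63 54 27 19 19 20 19 23 57]
282 [13 18 22  4 17 32 61 66 69 67 66 58 25 14 12 20 51 63 68 65 65 67 68 70
 66 67 68 71 66 69 61 39  5 13 15 37 68 65 66 65 63 56 29 13 19 15  9 22]
```

The numbers say the pads are pinching the core above its axis: in the picture the pads cover the core's edges, and a gap of 16 mm means a chord about 11 mm above the axis. I'll open, go lower and grip again.

```bash
python3 -m crank '[{"tx":0,"ty":0,"tz":0,"rx":0,"ry":0,"rz":0},{"tx":0,"ty":0,"tz":0,"rx":0,"ry":0,"rz":0},{"tx":0,"ty":0,"tz":0,"rx":0,"ry":0,"rz":0},{"tx":0,"ty":0,"tz":0,"rx":0,"ry":0,"rz":0},{"tx":0,"ty":0,"tz":-0.4,"rx":0,"ry":0,"rz":0},{"tx":0,"ty":0,"tz":-0.8,"rx":0,"ry":0,"rz":0},{"tx":0,"ty":0,"tz":-1.2,"rx":0,"ry":0,"rz":0},{"tx":0,"ty":0,"tz":-1.2,"rx":0,"ry":0,"rz":0},{"tx":0,"ty":0,"tz":-1.2,"rx":0,"ry":0,"rz":0}]' 5 25;  python3 -m crank '[{"tx":0,"ty":0,"tz":0,"rx":0,"ry":0,"rz":0},{"tx":0,"ty":0,"tz":0,"rx":0,"ry":0,"rz":0},{"tx":0,"ty":0,"tz":0,"rx":0,"ry":0,"rz":0},{"tx":0,"ty":0,"tz":0,"rx":0,"ry":0,"rz":0},{"tx":0,"ty":0,"tz":0,"rx":0,"ry":0,"rz":0},{"tx":0,"ty":0,"tz":0,"rx":0,"ry":0,"rz":0},{"tx":0,"ty":0,"tz":0,"rx":0,"ry":0,"rz":0}]' 1.5 25
```

```text
clock: 5.75
eef_pos: [0.5319, 0.1001, 0.0243]
tool_rot: [-0.0, 0.754, 0.657, -0.0]
force: [0.2, -0.1, -0.0]
finger_gap: 0.0503
grasp_force: 0.0
clock: 6.45
eef_pos: [0.5322, 0.1002, 0.0249]
tool_rot: [-0.0, 0.754, 0.657, 0.0]
force: [-1.0, 0.4, 4.7]
finger_gap: 0.0258
grasp_force: 26.4
```

The gap is 25.8 mm and there is an upward push, so the pads are still about 5 mm above the axis. Going lower.

```bash
python3 -m crank '[{"tx":0,"ty":0,"tz":0,"rx":0,"ry":0,"rz":0},{"tx":0,"ty":0,"tz":0,"rx":0,"ry":0,"rz":0},{"tx":0,"ty":0,"tz":0,"rx":0,"ry":0,"rz":0},{"tx":0,"ty":0,"tz":0,"rx":0,"ry":0,"rz":0},{"tx":0,"ty":0,"tz":-0.4,"rx":0,"ry":0,"rz":0},{"tx":0,"ty":0,"tz":-0.8,"rx":0,"ry":0,"rz":0},{"tx":0,"ty":0,"tz":-1.2,"rx":0,"ry":0,"rz":0},{"tx":0,"ty":0,"tz":-1.2,"rx":0,"ry":0,"rz":0},{"tx":0,"ty":0,"tz":-1.2,"rx":0,"ry":0,"rz":0}]' 5 25;  python3 -m crank '[{"tx":0,"ty":0,"tz":0,"rx":0,"ry":0,"rz":0},{"tx":0,"ty":0,"tz":0,"rx":0,"ry":0,"rz":0},{"tx":0,"ty":0,"tz":0,"rx":0,"ry":0,"rz":0},{"tx":0,"ty":0,"tz":0,"rx":0,"ry":0,"rz":0},{"tx":0,"ty":0,"tz":0,"rx":0,"ry":0,"rz":0},{"tx":0,"ty":0,"tz":0,"rx":0,"ry":0,"rz":0},{"tx":0,"ty":0,"tz":0,"rx":0,"ry":0,"rz":0}]' 1.5 25
```

```text
clock: 7.35
eef_pos: [0.5319, 0.1001, 0.0123]
tool_rot: [-0.0, 0.754, 0.657, -0.0]
force: [-0.1, -0.6, 0.3]
finger_gap: 0.0501
grasp_force: 0.0
clock: 8.05
eef_pos: [0.5322, 0.1002, 0.0128]
tool_rot: [-0.0, 0.754, 0.657, 0.0]
force: [-2.0, 0.0, 3.3]
finger_gap: 0.0258
grasp_force: 27.5
```

The gap is stable at 25.8 mm at both heights, so the pads are now well across the core's diameter. The picture and contact agree that the roller axis is about 46 mm above the reported TCP. Lifting.

```bash
python3 -m crank '[{"tx":0,"ty":0,"tz":0,"rx":0,"ry":0,"rz":0},{"tx":0,"ty":0,"tz":0.7,"rx":0,"ry":0,"rz":0},{"tx":0,"ty":0,"tz":2,"rx":0,"ry":0,"rz":0},{"tx":0,"ty":0,"tz":4,"rx":0,"ry":0,"rz":0},{"tx":0,"ty":0,"tz":7,"rx":0,"ry":0,"rz":0},{"tx":0,"ty":0,"tz":10,"rx":0,"ry":0,"rz":0},{"tx":0,"ty":0,"tz":12,"rx":0,"ry":0,"rz":0},{"tx":0,"ty":0,"tz":12,"rx":0,"ry":0,"rz":0},{"tx":0,"ty":0,"tz":12,"rx":0,"ry":0,"rz":0}]' 1.5 40
python3 - <<'E'
from h import *
import pickle
m=vision.camera_model("wrist");im=vision.snapshot("wrist");pickle.dump(m,open("w4.pkl","wb"));cv2.imwrite("pics/w4.png",im)
b=vision.snapshot("side");cv2.imwrite("pics/s4.png",b);t=vision.snapshot("top");cv2.imwrite("pics/t4.png",t)
E
```

```text
clock: 8.95
eef_pos: [0.5325, 0.1001, 0.133]
tool_rot: [0.0, 0.754, 0.657, 0.0]
force: [-0.3, 1.2, -1.9]
finger_gap: 0.0255
grasp_force: 40.2
```

```bash
python3 -m crank '[{"tx":-1.7,"ty":-5,"tz":0,"rx":0,"ry":0,"rz":-7},{"tx":-3.3,"ty":-10,"tz":0,"rx":0,"ry":0,"rz":-14.6},{"tx":-3.3,"ty":-15,"tz":0,"rx":0,"ry":0,"rz":-14.6},{"tx":-3.3,"ty":-19.5,"tz":0,"rx":0,"ry":0,"rz":-14.6},{"tx":-3.3,"ty":-19.5,"tz":-2,"rx":0,"ry":0,"rz":-14.6},{"tx":-3.3,"ty":-19.5,"tz":-4,"rx":0,"ry":0,"rz":-14.6},{"tx":-3.3,"ty":-19.5,"tz":-5,"rx":0,"ry":0,"rz":-14.6},{"tx":-3.3,"ty":-19.5,"tz":-5,"rx":0,"ry":0,"rz":-14.6},{"tx":-3.3,"ty":-19.5,"tz":-5,"rx":0,"ry":0,"rz":-14.6},{"tx":-3.3,"ty":-19.5,"tz":-5,"rx":0,"ry":0,"rz":-14.6}]'
python3 - <<'E'
from h import *
import pickle
np.set_printoptions(precision=4,suppress=True)
s=sensors.observe();print(s["eef_pos"],s["tool_rot"],s["force"])
m=vision.camera_model("wrist");im=vision.snapshot("wrist");pickle.dump(m,open("w5.pkl","wb"));cv2.imwrite("pics/w5.png",im)
sd=vision.snapshot("side");cv2.imwrite("pics/s5.png",sd);cv2.imwrite("pics/t5.png",vision.snapshot("top"))
x0,y0,x1,y1=200,130,440,310;k=3
a=cv2.resize(im[y0:y1,x0:x1],None,fx=k,fy=k,interpolation=cv2.INTER_CUBIC);a=cv2.convertScaleAbs(a,alpha=1.5,beta=20)
for x in range(x0,x1,20):cv2.line(a,((x-x0)*k,0),((x-x0)*k,5),(0,0,255),1);cv2.putText(a,str(x),((x-x0)*k,16),0,.35,(0,0,255),1)
for y in range(y0,y1,20):cv2.line(a,(0,(y-y0)*k),(5,(y-y0)*k),(0,0,255),1);cv2.putText(a,str(y),(8,(y-y0)*k+4),0,.35,(0,0,255),1)
b=np.array([.499,-.0953,.0]);al=np.radians(67.5);v=np.array([np.cos(al),np.sin(al),0]);u=np.array([v[1],-v[0],0])
# predicted cheek tops (green) and nominal roller + flange outer rim (red)
def pl(P,c,cl=True):cv2.polylines(a,[np.int32([(proj("wrist",p,m)-[x0,y0])*k for p in P])],cl,c,1)
for s1,s2 in((-.042,-.034),(.034,.042)):pl([b+u*i+v*j+[0,0,.076] for i,j in((-.032,s1),(.032,s1),(.032,s2),(-.032,s2))],(0,220,0))
t=np.linspace(0,2*np.pi,50);tc=s["eef_pos"]
for d in(.03,-.03):pl([tc+[0,0,.046]+v*d+.032*(np.cos(q)*u+[0,0,np.sin(q)]) for q in t],(0,0,255))
c=cv2.resize(sd[140:270,240:390],(150,130))
cv2.imwrite("pics/w5v.png",a);print(a.shape)
E
```

```text
clock: 10.1
eef_pos: [0.5, -0.0947, 0.0834]
tool_rot: [0.001, 0.831, 0.556, 0.0]
force: [1.1, 0.5, -0.6]
finger_gap: 0.0258
grasp_force: 40.2
[ 0.5    -0.0947  0.0834] [0.0006 0.831  0.5563 0.0005] [ 1.126   0.5241 -0.6243]
(540, 720, 3)
```

View pics/w5v.png

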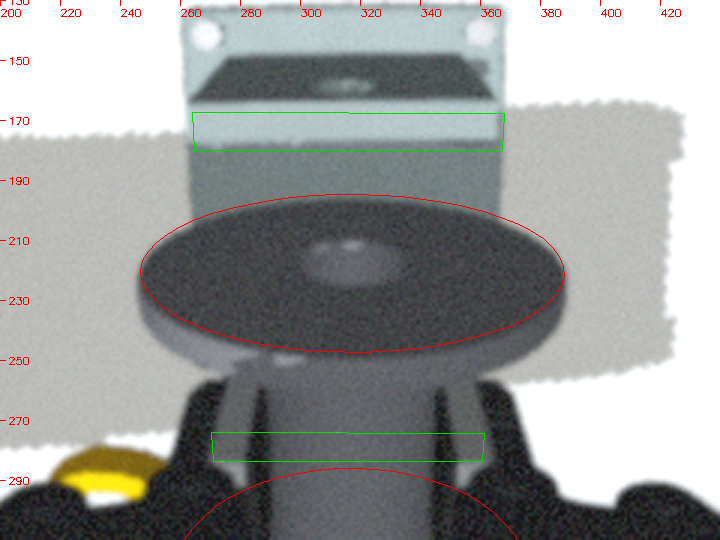

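This picture shows the held roller's far flange exactly on my red prediction. The far cheek's top lies about 3 px up and 1.4 px left of the green prediction, so the bracket is about 1.9 mm further along +y and 0.9 mm toward −x in its own axes. I'll correct by (−0.1, +0.15) cm and lower.

```bash
python3 -m crank '[{"tx":-0.1,"ty":0.15,"tz":0,"rx":0,"ry":0,"rz":0},{"tx":-0.1,"ty":0.15,"tz":-1,"rx":0,"ry":0,"rz":0},{"tx":-0.1,"ty":0.15,"tz":-2.5,"rx":0,"ry":0,"rz":0},{"tx":-0.1,"ty":0.15,"tz":-4,"rx":0,"ry":0,"rz":0},{"tx":-0.1,"ty":0.15,"tz":-5.2,"rx":0,"ry":0,"rz":0},{"tx":-0.1,"ty":0.15,"tz":-6,"rx":0,"ry":0,"rz":0},{"tx":-0.1,"ty":0.15,"tz":-6.4,"rx":0,"ry":0,"rz":0},{"tx":-0.1,"ty":0.15,"tz":-6.4,"rx":0,"ry":0,"rz":0},{"tx":-0.1,"ty":0.15,"tz":-6.4,"rx":0,"ry":0,"rz":0}]'
```

```text
clock: 11.15
eef_pos: [0.4986, -0.0935, 0.019]
tool_rot: [0.0, 0.831, 0.556, 0.0]
force: [0.6, 0.3, -1.5]
finger_gap: 0.0261
grasp_force: 40.2
```

```bash
python3 -m crank '[{"tx":0,"ty":0,"tz":-0.1,"rx":0,"ry":0,"rz":0},{"tx":0,"ty":0,"tz":-0.2,"rx":0,"ry":0,"rz":0},{"tx":0,"ty":0,"tz":-0.3,"rx":0,"ry":0,"rz":0},{"tx":0,"ty":0,"tz":-0.3,"rx":0,"ry":0,"rz":0}]'
```

```text
clock: 11.55
eef_pos: [0.4981, -0.0934, 0.0156]
tool_rot: [0.0, 0.831, 0.556, -0.0]
force: [-0.1, -0.4, -1.5]
finger_gap: 0.0256
grasp_force: 40.2
```

```bash
python3 -m crank '[{"tx":0,"ty":0,"tz":-0.05,"rx":0,"ry":0,"rz":0},{"tx":0,"ty":0,"tz":-0.1,"rx":0,"ry":0,"rz":0},{"tx":0,"ty":0,"tz":-0.1,"rx":0,"ry":0,"rz":0}]'; python3 -m crank '[{"tx":0,"ty":0,"tz":-0.05,"rx":0,"ry":0,"rz":0},{"tx":0,"ty":0,"tz":-0.1,"rx":0,"ry":0,"rz":0},{"tx":0,"ty":0,"tz":-0.1,"rx":0,"ry":0,"rz":0}]'
```

```text
clock: 11.85
eef_pos: [0.4981, -0.0933, 0.0146]
tool_rot: [-0.0, 0.831, 0.556, -0.0]
force: [0.4, 0.7, -0.6]
finger_gap: 0.0257
grasp_force: 40.2
clock: 12.15
eef_pos: [0.4981, -0.0934, 0.0135]
tool_rot: [-0.0, 0.831, 0.556, -0.0]
force: [0.0, -0.5, -0.3]
finger_gap: 0.0253
grasp_force: 40.2
```

```bash
python3 -m crank '[{"tx":0,"ty":0,"tz":-0.05,"rx":0,"ry":0,"rz":0},{"tx":0,"ty":0,"tz":-0.1,"rx":0,"ry":0,"rz":0},{"tx":0,"ty":0,"tz":-0.1,"rx":0,"ry":0,"rz":0}]'; python3 -m crank '[{"tx":0,"ty":0,"tz":-0.05,"rx":0,"ry":0,"rz":0},{"tx":0,"ty":0,"tz":-0.1,"rx":0,"ry":0,"rz":0},{"tx":0,"ty":0,"tz":-0.1,"rx":0,"ry":0,"rz":0}]'
```

```text
clock: 12.45
eef_pos: [0.4983, -0.0934, 0.0127]
tool_rot: [0.0, 0.831, 0.556, 0.0]
force: [0.7, -0.2, -0.6]
finger_gap: 0.0253
grasp_force: 40.2
clock: 12.75
eef_pos: [0.4987, -0.0936, 0.012]
tool_rot: [0.0, 0.831, 0.556, 0.0]
force: [-0.4, -0.9, 0.4]
finger_gap: 0.0255
grasp_force: 40.4
```

```bash
python3 -m crank '[{"tx":0,"ty":0,"tz":-0.05,"rx":0,"ry":0,"rz":0},{"tx":0,"ty":0,"tz":-0.1,"rx":0,"ry":0,"rz":0},{"tx":0,"ty":0,"tz":-0.1,"rx":0,"ry":0,"rz":0}]'
```

```text
clock: 13.05
eef_pos: [0.4988, -0.0937, 0.0117]
tool_rot: [0.001, 0.831, 0.556, 0.0]
force: [-0.5, -0.0, 7.6]
finger_gap: 0.0258
grasp_force: 41.1
```

The roller is seated: firm contact of 7.6 N at TCP z 0.0117. I'll release it gently and rise straight up.

```bash
python3 -m crank '[{"tx":0,"ty":0,"tz":0.04,"rx":0,"ry":0,"rz":0},{"tx":0,"ty":0,"tz":0.04,"rx":0,"ry":0,"rz":0},{"tx":0,"ty":0,"tz":0.04,"rx":0,"ry":0,"rz":0},{"tx":0,"ty":0,"tz":0.04,"rx":0,"ry":0,"rz":0},{"tx":0,"ty":0,"tz":0.04,"rx":0,"ry":0,"rz":0},{"tx":0,"ty":0,"tz":0.04,"rx":0,"ry":0,"rz":0}]' 5 30;  python3 -m crank '[{"tx":0,"ty":0,"tz":1,"rx":0,"ry":0,"rz":0},{"tx":0,"ty":0,"tz":3,"rx":0,"ry":0,"rz":0},{"tx":0,"ty":0,"tz":6,"rx":0,"ry":0,"rz":0},{"tx":0,"ty":0,"tz":10,"rx":0,"ry":0,"rz":0},{"tx":0,"ty":0,"tz":14,"rx":0,"ry":0,"rz":0},{"tx":0,"ty":0,"tz":14,"rx":0,"ry":0,"rz":0},{"tx":0,"ty":0,"tz":14,"rx":0,"ry":0,"rz":0}]'
python3 - <<'E'
from h import *
import pickle
s=sensors.observe();print(s["eef_pos"])
pickle.dump((vision.camera_model("wrist"),s["eef_pos"]),open("w6.pkl","wb"));cv2.imwrite("pics/w6.png",vision.snapshot("wrist"))
cv2.imwrite("pics/s6.png",vision.snapshot("side"));
E
```

```text
clock: 13.65
eef_pos: [0.498, -0.0933, 0.0109]
tool_rot: [-0.0, 0.831, 0.556, -0.0]
force: [-0.1, 0.2, 0.1]
finger_gap: 0.0502
grasp_force: 0.0
clock: 14.35
eef_pos: [0.4995, -0.0938, 0.1531]
tool_rot: [0.002, 0.831, 0.556, 0.001]
force: [0.8, 0.6, -0.2]
finger_gap: 0.05
grasp_force: 0.0
[ 0.49949105 -0.09377502  0.15309711]
```

```bash
python3 -m crank '[{"tx":-4,"ty":-5,"tz":0,"rx":0,"ry":0,"rz":8},{"tx":-4,"ty":-10,"tz":0,"rx":0,"ry":0,"rz":16.2},{"tx":-4,"ty":-15,"tz":0,"rx":0,"ry":0,"rz":16.2},{"tx":-4,"ty":-20,"tz":0,"rx":0,"ry":0,"rz":16.2},{"tx":-4.5,"ty":-25,"tz":0,"rx":0,"ry":0,"rz":16.2},{"tx":-4.5,"ty":-30,"tz":0,"rx":0,"ry":0,"rz":16.2},{"tx":-4.5,"ty":-30,"tz":0,"rx":0,"ry":0,"rz":16.2},{"tx":-4.5,"ty":-30,"tz":0,"rx":0,"ry":0,"rz":16.2},{"tx":-4.5,"ty":-30,"tz":0,"rx":0,"ry":0,"rz":16.2}]'
python3 - <<'E'
from h import *
import pickle
np.set_printoptions(precision=4,suppress=True)
s=sensors.observe();print(s["eef_pos"],s["tool_rot"])
m=vision.camera_model("wrist");im=vision.snapshot("wrist");pickle.dump((m,s["eef_pos"]),open("w7.pkl","wb"));cv2.imwrite("pics/w7.png",im)
for nm,p in(("nose",(.4719,-.2057,.032)),("shoulder",(.4601,-.315,.032)),("hend",(.4541,-.3705,.032)),("grip",(.4567,-.346,.032))):print(nm,proj("wrist",p,m))
c=proj("wrist",(.4567,-.346,.032),m).astype(int)
g=im.max(2);b=(g<60).astype(np.uint8)
n,l,st,ce=cv2.connectedComponentsWithStats(b)
for i in range(1,n):
    if st[i,4]>60:print(st[i],ce[i])
np.savetxt("/dev/stdout",g[c[1]-40:c[1]+44:4,c[0]-24:c[0]+26:2],"%d")
E
```

```text
86 84 85 86 87 72 73 68 57 87 113 123 111 90 79 102 115 99 105 143 146 145 145 144 147
82 87 86 85 86 88 87 88 64 62 82 104 107 88 72 98 133 139 1[ 0.4521 -0.392   0.1493] [-0.0021  0.7448  0.6673  0.0003]
nose [316.8349  -4.6709]
shoulder [317.0421 106.0366]
hend [317.1215 163.796 ]
grip [317.0377 138.5879]
[  0   0  48  47 185] [26.2649 24.2216]
[   0    0  140   87 4943] [88.6152 38.069 ]
[220   0  34  16 103] [239.2233   9.1748]
[   83     0   557   400 72228] [423.9332 297.2022]
[588   1  11  17  84] [593.0952   7.9286]
[613   0  20  12 112] [620.6964   4.2321]
[628  22  12  38 185] [635.7784  34.6595]
[ 593   90   47   75 1229] [624.8836 141.7901]
[ 302  104   27   61 1332] [314.5661 133.9595]
[462 178  18  27 215] [470.5256 190.8744]
[507 184  20  30 208] [514.     196.2115]
[   0  350   66   50 1618] [ 21.2565 382.9642]
3 93 94 98 96 94
91 96 93 95 91 65 14 5 16 13 0 13 16 0 12 3 40 90 96 94 98 97 95 93 99
95 97 95 95 90 62 20 17 7 14 11 21 0 17 9 18 35 88 94 94 93 96 98 96 94
98 93 92 95 93 62 13 15 4 12 14 18 13 17 13 0 43 89 94 96 97 94 97 93 95
96 94 96 97 92 61 11 1 0 13 17 14 7 15 8 6 45 89 95 95 96 93 93 96 95
95 96 95 93 87 49 14 7 0 5 0 1 20 13 6 16 51 89 98 96 97 97 94 97 94
94 95 95 95 97 73 35 21 19 7 17 12 16 15 22 27 69 93 95 96 95 97 95 95 96
96 94 95 95 95 96 96 96 94 91 91 92 90 90 90 94 93 96 96 97 92 93 94 97 96
95 95 97 94 93 94 94 94 97 95 92 95 93 96 98 96 95 97 96 96 92 94 96 97 92
92 97 95 95 93 95 97 97 96 93 94 99 96 96 95 95 98 98 97 94 93 95 96 95 96
97 94 98 96 96 96 98 94 97 96 95 98 93 94 94 94 92 99 96 93 95 93 96 98 98
```

```bash
python3 -m crank '[{"tx":0.3,"ty":2,"tz":-3,"rx":0,"ry":0,"rz":0},{"tx":0.3,"ty":4.6,"tz":-6,"rx":0,"ry":0,"rz":0},{"tx":0.3,"ty":4.6,"tz":-8,"rx":0,"ry":0,"rz":0},{"tx":0.3,"ty":4.6,"tz":-8.5,"rx":0,"ry":0,"rz":0},{"tx":0.3,"ty":4.6,"tz":-8.5,"rx":0,"ry":0,"rz":0},{"tx":0.3,"ty":4.6,"tz":-8.5,"rx":0,"ry":0,"rz":0},{"tx":0.3,"ty":4.6,"tz":-8.5,"rx":0,"ry":0,"rz":0}]' 4.6
cat > ax.py <<'E'
from h import *
np.set_printoptions(precision=4,suppress=True)
s=sensors.observe();print(s["eef_pos"],s["tool_rot"])
m=vision.camera_model("wrist");im=vision.snapshot("wrist");cv2.imwrite("pics/w%d.png"%int(s["clock"]*100),im)
for nm,p in(("nose",(.4719,-.2057,.032)),("shoulder",(.4601,-.315,.032)),("hend",(.4541,-.3705,.032)),("grip",(.4567,-.346,.032))):print(nm,proj("wrist",p,m))
c=proj("wrist",(.4567,-.346,.032),m).astype(int);g=im.max(2)
for r in range(c[1]-64,c[1]+61,6):print(r,c[0]-40,*g[r,c[0]-40:c[0]+42:2])
E
python3 ax.py
```

```text
clock: 16.1
eef_pos: [0.4573, -0.3485, 0.0677]
tool_rot: [0.002, 0.745, 0.667, 0.0]
force: [0.7, 0.0, -0.2]
finger_gap: 0.0461
grasp_force: 0.0
[ 0.4573 -0.3485  0.0677] [0.0015 0.7446 0.6675 0.0001]
nose [315.6124  13.2742]
shoulder [315.8675 169.3378]
hend [316.0141 241.2132]
grip [315.8834 210.9459]
146 275 87 75 84 87 86 80 81 84 84 84 83 84 83 68 49 49 54 63 69 68 69 62 56 50 53 59 65 82 85 85 84 90 83 89 94 131 141 139 127 128 142
152 275 82 76 80 79 86 81 81 84 85 83 72 66 69 77 67 58 52 62 66 68 69 59 58 52 60 69 76 67 68 80 85 87 83 85 89 84 102 122 120 128 140
158 275 85 77 81 83 84 85 83 81 82 82 70 67 70 75 66 56 55 63 61 68 63 64 55 48 62 70 71 65 65 80 82 86 83 86 87 86 90 81 80 101 117
164 275 93 91 90 92 92 93 90 93 90 90 92 90 93 89 89 73 56 64 64 72 68 58 56 53 81 91 86 94 94 93 92 93 93 92 92 92 93 91 91 94 94
170 275 91 93 92 93 91 95 92 92 90 90 77 31 0 7 3 25 43 57 59 64 59 59 49 37 4 1 2 24 57 87 94 92 92 92 92 93 92 91 92 94 88
176 275 93 91 90 90 91 94 92 92 93 89 72 28 13 11 9 6 4 10 9 17 15 20 2 19 10 10 2 2 61 90 92 94 89 94 90 94 91 94 90 92 91
182 275 95
[... 1317 characters left out ...]
26 5 8 6 6 10 2 15 5 2 25 69 88 96 95 91 91 89 92 94 93 94 95 90 91 90 92
248 275 142 142 140 141 143 142 141 143 140 143 142 140 141 142 142 143 140 137 112 93 89 93 92 92 91 93 94 93 93 92 94 92 92 93 91 90 90 94 90 95 93
254 275 141 138 142 142 142 141 141 143 142 142 142 143 142 144 143 142 140 143 143 141 142 134 116 102 94 91 92 93 90 93 93 94 93 92 89 90 93 93 94 91 94
260 275 139 142 141 143 143 140 141 139 142 143 141 142 142 143 139 143 142 139 142 142 141 140 141 141 142 140 127 102 94 93 89 91 91 95 94 93 91 89 94 88 93
266 275 140 141 142 142 142 144 143 142 140 144 143 144 142 142 141 140 142 141 141 141 142 141 140 142 144 141 142 140 141 136 119 104 97 93 91 92 92 90 91 91 92
```

The handle sits about 2.1 mm toward −x of the prediction, and its position along the axle matches. I'll correct and descend, with a stop to check the force.

```bash
python3 -m crank '[{"tx":-0.27,"ty":0.24,"tz":-1,"rx":0,"ry":0,"rz":-0.4},{"tx":-0.27,"ty":0.24,"tz":-3,"rx":0,"ry":0,"rz":-0.4},{"tx":-0.27,"ty":0.24,"tz":-5,"rx":0,"ry":0,"rz":-0.4},{"tx":-0.27,"ty":0.24,"tz":-6,"rx":0,"ry":0,"rz":-0.4},{"tx":-0.27,"ty":0.24,"tz":-6.6,"rx":0,"ry":0,"rz":-0.4},{"tx":-0.27,"ty":0.24,"tz":-7,"rx":0,"ry":0,"rz":-0.4},{"tx":-0.27,"ty":0.24,"tz":-7,"rx":0,"ry":0,"rz":-0.4}]'; python3 -m crank '[{"tx":0,"ty":0,"tz":-0.4,"rx":0,"ry":0,"rz":0},{"tx":0,"ty":0,"tz":-0.7,"rx":0,"ry":0,"rz":0},{"tx":0,"ty":0,"tz":-1,"rx":0,"ry":0,"rz":0},{"tx":0,"ty":0,"tz":-1,"rx":0,"ry":0,"rz":0},{"tx":0,"ty":0,"tz":-1,"rx":0,"ry":0,"rz":0}]'
```

```text
clock: 16.85
eef_pos: [0.4535, -0.3451, -0.004]
tool_rot: [-0.0, 0.747, 0.665, 0.0]
force: [0.3, 0.1, -0.5]
finger_gap: 0.0457
grasp_force: 0.0
clock: 17.35
eef_pos: [0.4534, -0.3449, -0.014]
tool_rot: [-0.0, 0.747, 0.665, 0.0]
force: [0.7, 1.0, -0.4]
finger_gap: 0.0461
grasp_force: 0.0
```

```bash
python3 -m crank '[{"tx":0.1,"ty":-0.1,"tz":0,"rx":0,"ry":0,"rz":0},{"tx":0.1,"ty":-0.1,"tz":0,"rx":0,"ry":0,"rz":0},{"tx":0.1,"ty":-0.1,"tz":0,"rx":0,"ry":0,"rz":0},{"tx":0.1,"ty":-0.1,"tz":0,"rx":0,"ry":0,"rz":0},{"tx":0.1,"ty":-0.1,"tz":0,"rx":0,"ry":0,"rz":0},{"tx":0.1,"ty":-0.1,"tz":0,"rx":0,"ry":0,"rz":0},{"tx":0.1,"ty":-0.1,"tz":0,"rx":0,"ry":0,"rz":0},{"tx":0.1,"ty":-0.1,"tz":0,"rx":0,"ry":0,"rz":0}]' 1 50
```

```text
clock: 18.15
eef_pos: [0.4549, -0.3463, -0.0137]
tool_rot: [0.001, 0.747, 0.665, 0.0]
force: [1.7, -1.8, 1.3]
finger_gap: 0.0204
grasp_force: 48.9
```

```bash
python3 -m crank '[{"tx":0,"ty":0,"tz":0.3,"rx":0,"ry":0,"rz":0},{"tx":0,"ty":0,"tz":1,"rx":0,"ry":0,"rz":0},{"tx":0,"ty":0,"tz":2.5,"rx":0,"ry":0,"rz":0},{"tx":0,"ty":0,"tz":4.5,"rx":0,"ry":0,"rz":0},{"tx":0,"ty":0,"tz":6.5,"rx":0,"ry":0,"rz":0},{"tx":0,"ty":0,"tz":8,"rx":0,"ry":0,"rz":0},{"tx":0,"ty":0,"tz":8,"rx":0,"ry":0,"rz":0},{"tx":0,"ty":0,"tz":8,"rx":0,"ry":0,"rz":0},{"tx":0,"ty":0,"tz":8,"rx":0,"ry":0,"rz":0}]'
cat > ax2.py <<'E'
from h import *
from scipy.spatial.transform import Rotation as Ro
np.set_printoptions(precision=4,suppress=True)
s=sensors.observe();q=s["tool_rot"];R=Ro.from_quat([*q[1:],q[0]]).as_matrix();p=s["eef_pos"];print(p,q,s["force"])
m=vision.camera_model("wrist");im=vision.snapshot("wrist");cv2.imwrite("pics/w%d.png"%int(s["clock"]*100),im)
g=im.max(2).astype(int)
A=p-R[:,2]*.0457;x=R[:,0]
print("axle dir",x)
for d in(.03,.08,.12,.14):print(d,proj("wrist",A+x*d,m),"L/R",[proj("wrist",A+x*d+k*.006*R[:,1],m)[0] for k in(1,-1)])
c=int(proj("wrist",A+x*.14,m)[1]);e=int(proj("wrist",A+x*.035,m)[1])
for r in range(max(0,c-14),e+10,6):print(r,290,*g[r,290:346:2])
E
python3 ax2.py
```

```text
clock: 19.05
eef_pos: [0.4534, -0.345, 0.0648]
tool_rot: [-0.001, 0.747, 0.665, -0.0]
force: [-0.6, -0.5, -1.7]
finger_gap: 0.02
grasp_force: 48.9
[ 0.4534 -0.345   0.0648] [-0.0013  0.7469  0.6649 -0.0002] [-0.5853 -0.4585 -1.7258]
axle dir [0.1158 0.9933 0.0014]
0.03 [317.4849 215.6569] L/R [np.float64(330.6234196275575), np.float64(304.34433362679874)]
0.08 [317.5938 103.7134] L/R [np.float64(331.8944329668312), np.float64(303.29066733204354)]
0.12 [317.6232  12.4722] L/R [np.float64(331.9752997487654), np.float64(303.26856904695353)]
0.14 [317.6173 -28.6565] L/R [np.float64(331.7057423624079), np.float64(303.5266845335365)]
0 290 145 146 144 145 145 145 145 124 78 84 97 106 113 118 124 126 119 114 105 100 87 81 133 145 145 146 144 145
6 290 144 146 144 147 144 148 144 119 79 86 100 109 114 118 125 123 119 112 107 98 83 80 133 146 144 146 147 144
12 290 143 146 145 144 147 145 146 126 86 89 99 107 112 121 125 122 117 109 103 99 84 78 129 147 145 144 143 146
18 290 148 144 145 147 147 145 144 125 80 91 98 106 114 120 122 123 116 110 107 94 86 88 131 145 147 146 145 146
24 290 145 1
[... 2555 characters left out ...]
58 65 71 67 69 71 72 68 64 61 57 53 83 93 94 89 93 90 92
174 290 94 97 98 95 96 97 92 70 54 61 64 67 68 71 72 68 65 61 60 56 60 89 98 96 95 100 96 95
180 290 96 97 97 95 96 99 94 68 56 60 62 65 71 72 72 70 68 66 61 55 59 92 98 100 95 97 97 94
186 290 100 98 97 97 98 93 92 66 57 61 65 64 68 69 73 70 68 64 58 56 58 92 98 98 95 98 97 96
192 290 96 96 98 97 94 96 95 69 59 60 65 66 67 69 70 68 66 63 55 51 63 90 94 95 97 98 92 97
198 290 97 95 95 99 97 96 93 72 53 61 65 64 69 73 72 72 67 62 59 50 61 88 99 97 97 97 94 100
204 290 99 97 96 96 96 91 87 64 60 63 65 69 71 66 68 68 69 63 60 54 67 88 97 97 97 95 93 98
210 290 83 49 20 10 10 0 2 35 53 62 65 63 65 67 70 65 67 63 58 51 31 5 16 2 18 28 60 87
```

The shaft lies along the tool within 0.4°, and the shoulder is about 33 mm ahead of the TCP. Now I turn the axle to the hole axis and lower it in front of the near cheek.

```bash
python3 -m crank '[{"tx":-1.6,"ty":3,"tz":0,"rx":0,"ry":0,"rz":-7.5},{"tx":-3.2,"ty":6.4,"tz":0,"rx":0,"ry":0,"rz":-15.4},{"tx":-3.2,"ty":6.4,"tz":0,"rx":0,"ry":0,"rz":-15.4},{"tx":-3.2,"ty":6.4,"tz":-2,"rx":0,"ry":0,"rz":-15.4},{"tx":-3.2,"ty":6.4,"tz":-4,"rx":0,"ry":0,"rz":-15.4},{"tx":-3.2,"ty":6.4,"tz":-5,"rx":0,"ry":0,"rz":-15.4},{"tx":-3.2,"ty":6.4,"tz":-5,"rx":0,"ry":0,"rz":-15.4},{"tx":-3.2,"ty":6.4,"tz":-5,"rx":0,"ry":0,"rz":-15.4},{"tx":-3.2,"ty":6.4,"tz":-5,"rx":0,"ry":0,"rz":-15.4}]'
cat > ax3.py <<'E'
from h import *
from scipy.spatial.transform import Rotation as Ro
np.set_printoptions(precision=4,suppress=True,linewidth=200)
s=sensors.observe();q=s["tool_rot"];R=Ro.from_quat([*q[1:],q[0]]).as_matrix();p=s["eef_pos"];print(p,q,np.degrees(np.arctan2(R[1,0],R[0,0])))
A=p-R[:,2]*.0457;x=R[:,0];b=np.array([.4987,-.0934,.06]);a=np.radians(67.5);v=np.array([np.cos(a),np.sin(a),0]);u=np.array([v[1],-v[0],0])
for d in(.033,.143):
    r=A+x*d-b;print("d",d,"along",r@v,"lat",r@u,"z",r[2])
N=A+x*.143
im=vision.snapshot("side");cv2.imwrite("pics/s%d.png"%int(s["clock"]*100),im);g=cv2.cvtColor(im,cv2.COLOR_BGR2GRAY)
print("nose",proj("side",N),"mid",proj("side",A+x*.08),"hole",proj("side",b-v*.042),"far hole inner",proj("side",b+v*.034))
print("sub-image cols 262..300")
for r in range(198,242):print(r,*["%3d"%k for k in g[r,258:302]])
E
python3 ax3.py
```

```text
clock: 20.0
eef_pos: [0.4232, -0.2827, 0.0168]
tool_rot: [0.001, 0.829, 0.559, 0.0]
force: [-0.2, 0.2, -1.2]
finger_gap: 0.02
grasp_force: 49.1
[ 0.4232 -0.2827  0.0168] [0.0007 0.8293 0.5588 0.0002] 67.94662494271385
d 0.033 along -0.17076889932071795 lat 0.0023883291389379412 z 0.0024592710541803467
d 0.143 along -0.06077225610661077 lat 0.00153087960323262 z 0.0024021578146344105
nose [278.6232 217.3594] mid [266.7856 233.8798] hole [281.4319 213.4269] far hole inner [294.1092 196.0771]
sub-image cols 262..300
198  48  49  49  58 111 188 230 236 236 236 236 236 236 236 236 236 236 233 229 220 209 198 182 150 110  94  95 100 111 121 125 125 123 121 118 112 106  98  90  81  76  76  76  76
199  49  51  50  56 104 184 229 235 236 236 236 236 236 236 236 235 229 218 195 165 143 134 130 120 107 106 111 115 119 123 124 123 121 119 114 108 100  93  83  77  76  77  76  77
200  49  51  50  54 101 182 229 236 236 236 236 236 236 236 234 227 200 161 127 103  89  85  86  85  86  91 100 108 113 117 119 120 119 116 109 103  95  86  78  74  75  77  77  77
201  48  48  48  50  99 182 228 236 236 2
[... 6638 characters left out ...]
 171 161 131  90  67  58  56  56  56  59  75 126 190 227 236 237 237 236 235 235 235 235 234 231 228 225 216 193 175 167 155 137 123 118 119 128 159 207 232 237
239  52  68 111 149 162 152 125  89  65  57  56  58  58  67 106 168 218 234 237 237 235 229 224 221 224 230 236 237 237 236 234 231 228 226 216 195 172 153 145 165 204 229 236 237
240  53  62  96 135 151 138 111  80  60  56  56  57  61  89 150 206 231 236 237 235 227 205 180 175 184 215 233 237 237 237 237 237 237 237 234 231 226 213 205 218 231 236 237 237
241  54  60  86 120 134 120  91  66  58  56  57  59  76 128 191 228 235 237 235 227 203 171 156 153 169 208 233 237 237 237 237 237 237 237 237 237 236 234 233 235 236 237 238 237
```

The side pixels put the nose at (278,217), just in front of the hole at (282,214), and both match the prediction. I'll centre it, shifting −2.1 mm laterally and −2.2 mm in z.

```bash
python3 -m crank '[{"tx":-0.2,"ty":0.1,"tz":-0.2,"rx":0,"ry":0,"rz":0},{"tx":-0.2,"ty":0.1,"tz":-0.2,"rx":0,"ry":0,"rz":0},{"tx":-0.2,"ty":0.1,"tz":-0.2,"rx":0,"ry":0,"rz":0},{"tx":-0.2,"ty":0.1,"tz":-0.2,"rx":0,"ry":0,"rz":0},{"tx":-0.2,"ty":0.1,"tz":-0.2,"rx":0,"ry":0,"rz":0}]'; sed -i '/^im=/,$d' ax3.py; echo 'print(s["force"],s["moment"])'>>ax3.py; python3 ax3.py
```

```text
clock: 20.55
eef_pos: [0.4205, -0.281, 0.0141]
tool_rot: [0.0, 0.829, 0.559, 0.0]
force: [-0.3, 0.2, -1.0]
finger_gap: 0.02
grasp_force: 49.1
[ 0.4205 -0.281   0.0141] [0.0001 0.8293 0.5588 0.    ] 67.9446686079422
d 0.033 along -0.17023703072898796 lat -0.0007038146393177155 z -0.00020156630352674565
d 0.143 along -0.06024034362790616 lat -0.0015575085098912496 z -0.00020735958047450598
[-0.2746  0.2056 -1.0365] [-0.0535 -0.0159 -0.0037]
```

```bash
python3 -m crank '[{"tx":0.09,"ty":-0.04,"tz":0,"rx":0,"ry":0,"rz":0},{"tx":0.09,"ty":-0.04,"tz":0,"rx":0,"ry":0,"rz":0},{"tx":0.28,"ty":0.42,"tz":0,"rx":0,"ry":0,"rz":0},{"tx":0.47,"ty":0.88,"tz":0,"rx":0,"ry":0,"rz":0},{"tx":0.66,"ty":1.35,"tz":0,"rx":0,"ry":0,"rz":0},{"tx":0.86,"ty":1.81,"tz":0,"rx":0,"ry":0,"rz":0},{"tx":1.05,"ty":2.27,"tz":0,"rx":0,"ry":0,"rz":0},{"tx":1.24,"ty":2.73,"tz":0,"rx":0,"ry":0,"rz":0},{"tx":1.24,"ty":2.73,"tz":0,"rx":0,"ry":0,"rz":0}]'; python3 ax3.py
```

```text
clock: 21.45
eef_pos: [0.433, -0.2529, 0.014]
tool_rot: [-0.0, 0.829, 0.559, 0.0]
force: [0.2, -0.3, -1.2]
finger_gap: 0.02
grasp_force: 49.1
[ 0.433  -0.2529  0.014 ] [-0.0001  0.829   0.5592  0.    ] 67.99910064880697
d 0.033 along -0.13953718314750926 lat 7.871250266985725e-05 z -0.0003205293554900471
d 0.143 along -0.029541359316724757 lat -0.0008794798133935766 z -0.00029588645666017016
[ 0.1681 -0.2691 -1.2454] [-0.0797  0.0448  0.0414]
```

The nose is through the near cheek without contact. Continuing into the roller.

```bash
python3 -m crank '[{"tx":0.19,"ty":0.46,"tz":0,"rx":0,"ry":0,"rz":0},{"tx":0.38,"ty":0.92,"tz":0,"rx":0,"ry":0,"rz":0},{"tx":0.57,"ty":1.39,"tz":0,"rx":0,"ry":0,"rz":0},{"tx":0.77,"ty":1.85,"tz":0,"rx":0,"ry":0,"rz":0},{"tx":0.96,"ty":2.31,"tz":0,"rx":0,"ry":0,"rz":0},{"tx":1.15,"ty":2.77,"tz":0,"rx":0,"ry":0,"rz":0},{"tx":1.34,"ty":3.23,"tz":0,"rx":0,"ry":0,"rz":0},{"tx":1.53,"ty":3.70,"tz":0,"rx":0,"ry":0,"rz":0},{"tx":1.53,"ty":3.70,"tz":0,"rx":0,"ry":0,"rz":0}]'; python3 ax3.py
```

```text
clock: 22.35
eef_pos: [0.4483, -0.216, 0.014]
tool_rot: [-0.0, 0.829, 0.559, 0.0]
force: [-0.1, 0.3, -1.9]
finger_gap: 0.0201
grasp_force: 49.1
[ 0.4483 -0.216   0.014 ] [-0.0001  0.8291  0.5591  0.    ] 67.99069162298358
d 0.033 along -0.099612215141752 lat 6.147136425907169e-05 z -0.0002935816984742101
d 0.143 along 0.01038374960943137 lat -0.0008805773964726749 z -0.00027677132007032645
[-0.1022  0.3349 -1.948 ] [-0.0369  0.0508  0.0072]
```

```bash
python3 -m crank '[{"tx":0.19,"ty":0.46,"tz":0,"rx":0,"ry":0,"rz":0},{"tx":0.38,"ty":0.92,"tz":0,"rx":0,"ry":0,"rz":0},{"tx":0.57,"ty":1.39,"tz":0,"rx":0,"ry":0,"rz":0},{"tx":0.77,"ty":1.85,"tz":0,"rx":0,"ry":0,"rz":0},{"tx":0.96,"ty":2.31,"tz":0,"rx":0,"ry":0,"rz":0},{"tx":1.15,"ty":2.77,"tz":0,"rx":0,"ry":0,"rz":0},{"tx":1.34,"ty":3.23,"tz":0,"rx":0,"ry":0,"rz":0},{"tx":1.53,"ty":3.70,"tz":0,"rx":0,"ry":0,"rz":0},{"tx":1.53,"ty":3.70,"tz":0,"rx":0,"ry":0,"rz":0}]'; python3 ax3.py
```

```text
clock: 23.25
eef_pos: [0.4636, -0.179, 0.014]
tool_rot: [-0.0, 0.829, 0.559, 0.0]
force: [0.1, 0.5, -1.1]
finger_gap: 0.0203
grasp_force: 49.1
[ 0.4636 -0.179   0.014 ] [-0.0001  0.8291  0.5591  0.    ] 67.99267852347562
d 0.033 along -0.05956018020848202 lat 8.26511877922025e-05 z -0.0002817880877874074
d 0.143 along 0.0504357518392033 lat -0.0008632120078089297 z -0.00026518157698945943
[ 0.0674  0.5294 -1.1366] [-0.0605  0.0577  0.0243]
```

```bash
python3 -m crank '[{"tx":0.19,"ty":0.46,"tz":0,"rx":0,"ry":0,"rz":0},{"tx":0.38,"ty":0.92,"tz":0,"rx":0,"ry":0,"rz":0},{"tx":0.5,"ty":1.2,"tz":0,"rx":0,"ry":0,"rz":0},{"tx":0.57,"ty":1.39,"tz":0,"rx":0,"ry":0,"rz":0},{"tx":0.57,"ty":1.39,"tz":0,"rx":0,"ry":0,"rz":0}]'; python3 -m crank '[{"tx":0.04,"ty":0.09,"tz":0,"rx":0,"ry":0,"rz":0},{"tx":0.08,"ty":0.18,"tz":0,"rx":0,"ry":0,"rz":0},{"tx":0.08,"ty":0.18,"tz":0,"rx":0,"ry":0,"rz":0}]';python3 ax3.py
```

```text
clock: 23.75
eef_pos: [0.4692, -0.1655, 0.014]
tool_rot: [-0.0, 0.829, 0.559, -0.0]
force: [-0.7, -0.2, -0.8]
finger_gap: 0.02
grasp_force: 49.1
clock: 24.05
eef_pos: [0.47, -0.164, 0.014]
tool_rot: [0.0, 0.829, 0.559, 0.0]
force: [-0.5, 1.0, -0.4]
finger_gap: 0.02
grasp_force: 49.1
[ 0.47  -0.164  0.014] [0.     0.8293 0.5588 0.    ] 67.94049399397818
d 0.033 along -0.04318870848844894 lat 0.00023487027535820174 z -0.000255541005924155
d 0.143 along 0.0668080406616818 lat -0.0006108091519609225 z -0.000253894974113468
[-0.4585  0.964  -0.4464] [-0.0602  0.0517 -0.0409]
```

```bash
python3 -m crank '[{"tx":0.04,"ty":0.09,"tz":0,"rx":0,"ry":0,"rz":0},{"tx":0.04,"ty":0.09,"tz":0,"rx":0,"ry":0,"rz":0}]'; python3 -m crank '[{"tx":0.04,"ty":0.09,"tz":0,"rx":0,"ry":0,"rz":0},{"tx":0.04,"ty":0.09,"tz":0,"rx":0,"ry":0,"rz":0}]'; python3 -m crank '[{"tx":0.04,"ty":0.09,"tz":0,"rx":0,"ry":0,"rz":0},{"tx":0.04,"ty":0.09,"tz":0,"rx":0,"ry":0,"rz":0}]'
```

```text
clock: 24.25
eef_pos: [0.4704, -0.163, 0.014]
tool_rot: [-0.0, 0.829, 0.559, 0.0]
force: [0.4, 0.2, -0.4]
finger_gap: 0.0202
grasp_force: 49.1
clock: 24.45
eef_pos: [0.4708, -0.1621, 0.014]
tool_rot: [-0.0, 0.829, 0.559, 0.0]
force: [0.6, -0.2, -0.8]
finger_gap: 0.0201
grasp_force: 49.1
clock: 24.65
eef_pos: [0.4712, -0.1612, 0.014]
tool_rot: [-0.0, 0.829, 0.559, 0.0]
force: [0.1, -0.1, -1.0]
finger_gap: 0.0201
grasp_force: 49.1
```

```bash
for i in 1; do python3 -m crank '[{"tx":0.04,"ty":0.09,"tz":0,"rx":0,"ry":0,"rz":0},{"tx":0.04,"ty":0.09,"tz":0,"rx":0,"ry":0,"rz":0}]'; done; python3 -m crank '[{"tx":0.04,"ty":0.09,"tz":0,"rx":0,"ry":0,"rz":0},{"tx":0.04,"ty":0.09,"tz":0,"rx":0,"ry":0,"rz":0}]'; python3 -m crank '[{"tx":0.04,"ty":0.09,"tz":0,"rx":0,"ry":0,"rz":0},{"tx":0.04,"ty":0.09,"tz":0,"rx":0,"ry":0,"rz":0}]'; python3 ax3.py
```

```text
clock: 24.85
eef_pos: [0.4714, -0.1609, 0.014]
tool_rot: [0.0, 0.829, 0.559, -0.001]
force: [-1.3, -1.2, -1.1]
finger_gap: 0.0201
grasp_force: 49.1
clock: 25.05
eef_pos: [0.4714, -0.1609, 0.014]
tool_rot: [0.001, 0.829, 0.559, -0.002]
force: [-3.0, -6.2, -2.0]
finger_gap: 0.0203
grasp_force: 49.1
clock: 25.25
eef_pos: [0.4713, -0.161, 0.0141]
tool_rot: [0.002, 0.83, 0.558, -0.003]
force: [-3.6, -7.8, -1.5]
finger_gap: 0.02
grasp_force: 49.0
[ 0.4713 -0.161   0.0141] [ 0.0016  0.8296  0.5584 -0.0027] 67.8840095155402
d 0.033 along -0.03960716287815623 lat 0.00037574551676892575 z -0.00045324662362575957
d 0.143 along 0.07038822632878518 lat -0.00036147996393130565 z -0.0011394330444229467
[-3.5575 -7.7766 -1.464 ] [-1.5909  0.7985  0.0631]
```

The collar is home: the axial reaction is about 8.6 N and the advance has stopped. I'll ease the push, lower slightly onto the holes and release.

```bash
python3 -m crank '[{"tx":-0.04,"ty":-0.1,"tz":-0.05,"rx":0,"ry":0,"rz":0},{"tx":-0.04,"ty":-0.1,"tz":-0.1,"rx":0,"ry":0,"rz":0},{"tx":-0.04,"ty":-0.1,"tz":-0.1,"rx":0,"ry":0,"rz":0}]' 1 25; python3 -m crank '[{"tx":0,"ty":0,"tz":0,"rx":0,"ry":0,"rz":0},{"tx":0,"ty":0,"tz":0,"rx":0,"ry":0,"rz":0},{"tx":0,"ty":0,"tz":0,"rx":0,"ry":0,"rz":0},{"tx":0,"ty":0,"tz":0,"rx":0,"ry":0,"rz":0},{"tx":0,"ty":0,"tz":0,"rx":0,"ry":0,"rz":0}]' 4.4
```

```text
clock: 25.55
eef_pos: [0.4716, -0.1609, 0.0132]
tool_rot: [0.001, 0.829, 0.559, -0.001]
force: [-2.7, -5.9, 0.5]
finger_gap: 0.0202
grasp_force: 49.2
clock: 26.05
eef_pos: [0.4721, -0.1594, 0.013]
tool_rot: [-0.0, 0.829, 0.559, 0.0]
force: [0.1, 0.2, -0.1]
finger_gap: 0.0438
grasp_force: 0.0
```

Now rise straight up, then check with the side, top and wrist cameras.

```bash
python3 -m crank '[{"tx":0,"ty":0,"tz":1,"rx":0,"ry":0,"rz":0},{"tx":0,"ty":0,"tz":3,"rx":0,"ry":0,"rz":0},{"tx":0,"ty":0,"tz":6,"rx":0,"ry":0,"rz":0},{"tx":0,"ty":-1,"tz":10,"rx":0,"ry":0,"rz":0},{"tx":0,"ty":-3,"tz":13,"rx":0,"ry":0,"rz":0},{"tx":0,"ty":-3,"tz":13,"rx":0,"ry":0,"rz":0},{"tx":0,"ty":-3,"tz":13,"rx":0,"ry":0,"rz":0},{"tx":0,"ty":-3,"tz":13,"rx":0,"ry":0,"rz":0}]'
python3 - <<'E'
from h import *
s=sensors.observe()
m=vision.camera_model("wrist");im=vision.snapshot("wrist");cv2.imwrite("pics/wend.png",im);g=im.max(2)
sd=vision.snapshot("side");cv2.imwrite("pics/send.png",sd)
b=np.array([.4987,-.0934,.06]);a=np.radians(67.5);v=np.array([np.cos(a),np.sin(a),0])
for k in(-.097,-.072,-.047,-.042,-.034,.034,.042,.068):print(k,proj("wrist",b+v*k,m).round(1),proj("wrist",b+v*k+[0,0,.016],m).round(1),proj("side",b+v*k).round(1))
# brightness along the axle axis in wrist
print("axis profile",[(round(k,3),int(g[tuple(proj("wrist",b+v*k-[0,0,.001],m).round().astype(int)[::-1])])) for k in np.arange(-.115,.085,.004)])
q=proj("wrist",b+v*-.072,m).astype(int)
for r in range(q[1]-50,q[1]+50,5):
    if 0<=r<400:print(r,*g[r,q[0]-30:q[0]+32:3])
# bystanders moved? compare side image to first
s0=cv2.imread("pics/side0.png")
for n,(x0,y0,x1,y1) in dict(tape=(220,225,255,260),large=(230,165,257,205),mid=(345,280,382,335),track=(284,135,370,192)).items():
    print(n,np.abs(sd[y0:y1,x0:x1].astype(int)-s0[y0:y1,x0:x1]).mean().round(1))
E
```

```text
clock: 26.85
eef_pos: [0.4709, -0.1887, 0.142]
tool_rot: [-0.001, 0.829, 0.559, -0.0]
force: [-0.2, 0.4, -0.6]
finger_gap: 0.044
grasp_force: 0.0
-0.097 [305.1 193.4] [304.4 199. ] [271.3 227.3]
-0.072 [305.1 165.4] [304.3 169.5] [276.  220.8]
-0.047 [305.1 136.4] [304.3 138.6] [280.5 214.6]
-0.042 [305.1 130.5] [304.3 132.4] [281.4 213.4]
-0.034 [305.1 121. ] [304.3 122.3] [282.8 211.5]
0.034 [305.6  40.9] [304.8  37. ] [294.1 196.1]
0.042 [305.7  31.8] [304.9  27.3] [295.4 194.4]
0.068 [306.    3.1] [305.3  -2.9] [299.3 188.9]
axis profile [(np.float64(-0.115), 95), (np.float64(-0.111), 99), (np.float64(-0.107), 96), (np.float64(-0.103), 90), (np.float64(-0.099), 78), (np.float64(-0.095), 15), (np.float64(-0.091), 18), (np.float64(-0.087), 9), (np.float64(-0.083), 13), (np.float64(-0.079), 0), (np.float64(-0.075), 13), (np.float64(-0.071), 18), (np.float64(-0.067), 27), (np.float64(-0.063), 31), (np.float64(-0.059), 29), (np.float64(-0.055), 37), (np.float64(-0.051), 33), (np.float64(-0.047), 25), (np.float64(-0.043), 72), (np.float64(-0.039), 123), (np.float64(-0.035), 118), (np.f
[... 1639 characters left out ...]
109 56 20 23 22 20 9 15 14 49 109 110 109 108 108 109
175 111 106 110 112 110 110 60 18 14 16 28 13 9 2 55 109 110 109 112 110 107
180 109 111 108 110 111 107 65 20 16 18 22 1 5 14 52 110 108 111 110 110 110
185 109 109 109 109 110 110 68 13 13 7 20 19 7 4 53 108 111 108 106 111 108
190 109 109 108 109 109 108 76 17 9 13 15 15 20 17 58 111 111 111 106 103 96
195 108 107 110 109 109 109 111 102 88 78 78 76 81 90 86 82 87 87 93 99 96
200 112 111 110 111 108 108 110 108 91 88 90 91 94 97 97 98 96 97 95 99 95
205 111 111 110 109 107 111 108 110 95 99 95 93 95 98 97 99 94 97 95 94 92
210 110 109 110 110 109 109 106 108 104 93 99 97 96 96 97 85 71 62 60 60 69
tape 55.4
large 3.8
mid 1.3
track 15.3
```

The collar is flush with the near cheek, the shaft spans both cheeks and the nose is out beyond the far one. The tape difference may only be the arm in the way, so I'll move clear and recheck.

```bash
python3 -m crank '[{"tx":0,"ty":-5,"tz":5,"rx":0,"ry":0,"rz":0},{"tx":-5,"ty":-10,"tz":7,"rx":0,"ry":0,"rz":0},{"tx":-10,"ty":-15,"tz":7,"rx":0,"ry":0,"rz":0},{"tx":-15,"ty":-20,"tz":7,"rx":0,"ry":0,"rz":0},{"tx":-15,"ty":-25,"tz":7,"rx":0,"ry":0,"rz":0},{"tx":-15,"ty":-30,"tz":7,"rx":0,"ry":0,"rz":0},{"tx":-15,"ty":-35,"tz":7,"rx":0,"ry":0,"rz":0},{"tx":-15,"ty":-35,"tz":7,"rx":0,"ry":0,"rz":0},{"tx":-15,"ty":-35,"tz":7,"rx":0,"ry":0,"rz":0}]'
python3 - <<'E'
from h import *
I={}
for n in("top","side"):
    a=cv2.imread(f"pics/{n}0.png");b=vision.snapshot(n);cv2.imwrite(f"pics/{n}_end.png",b);I[n]=(a,b)
    for nm,lo,hi in(("yellow",(20,120,80),(35,255,255)),("red",(0,150,80),(8,255,255)),("blue",(100,150,150),(112,255,255))):
        print(n,nm,[np.round(np.argwhere(cv2.inRange(cv2.cvtColor(i,cv2.COLOR_BGR2HSV),lo,hi)>0).mean(0)[::-1],1) for i in(a,b)])
B=dict(top=dict(slim=(262,130,286,155),mid=(396,138,426,168),large=(228,246,256,272),tape=(302,242,332,272),track=(185,122,245,218)),side=dict(tape=(220,225,255,260),mid=(345,280,382,335)))
for n in B:
    for k,(x0,y0,x1,y1) in B[n].items():print(n,k,np.abs(I[n][0][y0:y1,x0:x1].astype(int)-I[n][1][y0:y1,x0:x1]).mean().round(1))
# track columns along core line in top image
for i in I["top"]:
    print([int(i[r,int(round(205.5+(196-r)*.10)),:].mean()) for r in range(128,216,3)])
E
```

```text
clock: 27.85
eef_pos: [0.3206, -0.5433, 0.211]
tool_rot: [-0.0, 0.83, 0.558, -0.0]
force: [0.7, 0.8, 0.2]
finger_gap: 0.0438
grasp_force: 0.0
top yellow [array([317.1, 256.5]), array([317.1, 256.6])]
top red [array([237.1, 260.5]), array([240.8, 248.8])]
top blue [array([nan, nan]), array([nan, nan])]
side yellow [array([237.3, 241.4]), array([237.4, 241.6])]
side red [array([241.6, 172.7]), array([241.3, 173. ])]
side blue [array([366.2, 289.3]), array([366.2, 289. ])]
top slim 2.1
top mid 2.5
top large 2.6
top tape 2.1
top track 11.1
side tape 0.7
side mid 1.2
[143, 143, 145, 129, 69, 83, 66, 61, 141, 145, 145, 144, 85, 75, 82, 68, 139, 146, 143, 144, 142, 59, 79, 77, 63, 144, 143, 143, 145, 142]
[145, 145, 148, 145, 145, 145, 146, 146, 146, 148, 145, 147, 87, 74, 81, 64, 141, 146, 149, 148, 144, 62, 82, 78, 70, 145, 143, 144, 146, 142]<stdin>:6: RuntimeWarning: Mean of empty slice.
  ret = um.true_divide(
```

The bystanders haven't moved. The track now holds two rollers, with the next one at the stop, and the axle is home. Handing in.

```bash
python3 -c "
from station import env
print(env.job_done())"
```

```text
the job is handed in; nothing more can be done
None
```

The job is done and handed in at about 28 s on the robot's clock: the end roller is in the bracket cradle, the axle is through both cheeks with its collar against the near cheek, the next roller is at the stop, and the bottles and tape are undisturbed; the hand-in returned no verdict.

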